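# Build up a cassette on a freehub

## Robot

A 7-joint arm with a two-finger parallel gripper is mounted at the origin on the work surface. World frame = base frame: x ahead of the robot, y to its left, z up, the work surface at z = 0. Lengths are in m, angles in rad, forces in N, time in s.
With the tool pointing down it reaches from about 0.425 to 0.925 m from the base axis. Payload 6.8 kg.
Tool frame: the origin (TCP) lies at the very end of the fingers, on their centre line; the grasp point (between the pads) lies 19 mm behind it; y points along the fingers, z is the direction in which the jaws open and shut, and the axes are right-handed (so a half turn about y gives the same grasp; the last joint's range is limited). The gripper opens to 85 mm and grips with 20 to 120 N. Pads are 22 mm wide; open, the fingers measure 114 mm over their backs; the gripper's body (76 mm by 85 mm) begins 54 mm behind the grasp point. The pads swing forward as they close: fully open they stand 13 mm farther back than shut.
Start: joints at [-1.333, 0.477, 0.022, 1.555, -0.011, 1.109, -0.083], TCP at [0.229, 0.635, 0.231] pointing down, gripper open.
Joint ranges: [-2.96, 2.96], [-0.34, 2.1], [-1.41, 1.46], [0.24, 2.44], [-1.37, 4.51], [0.17, 1.92], [-2.96, 2.96]. Speed limits (rad/s): [2.39, 2.39, 3.14, 3.14, 3.14, 3.14, 3.14].

## Interface

Orientations are given as a unit quaternion [x, y, z, w].
In Python, from bench import sense, imaging, ctrl gives the robot as it stands.
- The arm moves only by the tool arm_command, never from a script. Its argument "increments" is a list of rows, each a list of 7 numbers: the opening, from 0 (shut) to 1 (fully open), then the shift along the tool's x, y, z in m, then the turn, a rotation vector about the tool's x, y, z in rad. In form: [[gripper, x, y, z, rx, ry, rz], ...]. A call has 1 to 20 rows; each row shifts and turns the commanded pose from where the row before left it, along the tool's axes as they then stand; what a row does not reach is not made up. A row lasts 1/12 s, in which the tool goes at most 41.7 mm and 7.16 degrees, less where a joint would pass 70% of its speed; a pose out of reach is approached as far as the arm can. A call with a gripper value outside its range is refused whole. The fingers move at their own pace and stop on an object; "squeeze" is the grip in N (left out, the last holds). Time passes only in rows, so rows that do not move let the fingers close. It gives the time, the measured TCP pose, the force and the opening at its end, in the units of the state.
- sense(): the state, without advancing time (a new reading comes with each control period).
- imaging.snapshot(name): name is "scene" or "side" or "wrist"; returns a dict with "image" (384x512x3 uint8, blue, green, red), "fx", "fy", "cx", "cy" (pixels), "T" (4x4, takes a point from camera to world coordinates). Camera axes: x right, y down, z forward; pixel columns grow to the right and rows downward; lengths in m; the calibration is good to about 2 mm. A picture is of the moment at which its call begins. There is no depth.
- ctrl.hand_in(): hands the job in, once; it reports no verdict.
The state is a dict: "time_s": time; "joints": joint angles; "joint_velocities": joint speeds; "joint_efforts": joint torques, N m; "ee_pos": TCP position; "ee_rot": TCP orientation; "ft_force": force on the tool from outside, world axes, zero at the start; "ft_torque": the same for the moment, N m; "width": finger opening in m.
Only numpy, scipy, OpenCV 4.12 (cv2) and the standard library are available. Lean on these libraries where they do the work, as an engineer would, in place of code of your own. Each camera call takes 0.05 s, during which the arm holds its last target.

## Task

Finish building up the cassette on the rear hub that stands in the vise: slide the larger loose cog onto the freehub first, then the smaller one on top of it. Each goes on only with its wide notch over the freehub's one wide spline, so turn it until it drops on, push it fully home and flat, and let go; leave the lockring, the screwdriver and the tray where they lie.

Things in the scene. Friction and masses are not known exactly. Their poses are not given: they have to be found in the camera images.
- cog_large: Larger loose cog, plain steel, 15 teeth, 66 mm over the tips, lying flat. Origin: centre of its underside, z up. A boss 48 mm wide and 4 mm high is below, the 3 mm tooth plate on it: 7 mm in all. +x: its wide notch, which at the start points to within 40 degrees of the world's -x. Tooth gaps lie at +x and every 24 degrees; a tooth faces each gap, so pads closed there stand 65.5 mm apart. 85 g.
- large_notch (a point): Larger cog: middle of the wide notch, 17 mm from the cog's axis along its +x, at the underside. The bore is 31 mm across its lands, with six notches that reach out to 37 mm across: this one 12.6 mm wide, the others 7.6 mm, at 79, 132, 197, 235 and 287 degrees from it, anticlockwise from above.
- cog_small: Smaller loose cog, plain steel, 13 teeth, 58 mm over the tips, lying flat. Origin: centre of its underside, z up. A boss 45 mm wide and 4 mm high is below, the 3 mm tooth plate on it: 7 mm in all. +x: its wide notch, which at the start points to within 40 degrees of the world's -x. Tooth gaps lie at +x and every 360/13 degrees; a tooth faces each gap, so pads closed there stand 57 mm apart. 65 g.
- small_notch (a point): Smaller cog: middle of its wide notch, 17 mm from the cog's axis along its +x, at the underside. Its bore is the same as the larger cog's.
- seat (a point): On the hub's upright axis, 165 mm above the bench, at the top face of the last cog already fitted (17 teeth, 74 mm over the tips). The larger cog is home with its underside here, the smaller one 7 mm higher, on the larger. This point belongs to the vise and turns with it: it does not show the freehub's angle.
- spline_end (a point): On the hub's axis, 13 mm above the seat: upper end of the freehub's 6 splines. Core 29.5 mm, splines 35 mm across; one is 10 mm wide, the rest 5 mm, at the angles of a cog's notches; play 0.75 mm radially, 4.6 degrees in turning. Above: a plain nose, 4 mm high, tapering from 29.5 to 25 mm, and a 15 mm axle nut 5 mm high. A cog out of line lies here on the spline ends, centred by the nose.
- vise: Blue bench vise, fixed, jaws 110 mm wide and 93 mm high, holding the hub by its axle. Origin: on the hub's axis at bench level. Its screw sticks out 139 mm along its -x. The wide spline points within 46 degrees of that -x, angle unknown. Pawls lock the freehub clockwise (from above); anticlockwise it follows a cog with slight drag, and comes back as far before it locks: search clockwise.
- lockring: Bystander: dark steel lockring, 38 mm across, 7 mm high, lying flat on the bench. Origin: centre of its underside.
- screwdriver: Bystander: screwdriver, 190 mm long, red handle, lying on the bench along its x axis. Origin: about its middle, at the bench.
- tray: Bystander: open black plastic tray with bolts, 110 x 170 x 32 mm. Origin: centre of its underside.
Things that resemble listed ones, but are neither listed nor needed, are in the scene too. Leave any purple look-alike of the cog_large alone. What is shaped like the cog_small but red is not meant.

How it is judged:
By the outcome, as a careful person would: the job done as asked, in the order asked, and still so for the second after the job is handed in, with the robot touching nothing.
It also fails if it takes over 67 s, if anything falls off the work surface, if the arm or the gripper's body presses on something with over 40 N, if the wrist force passes 120 N, or if a joint passes its speed limit or range.

## Working session

There is one attempt and no reset: what is moved stays moved. The work goes in short steps, Python scripts to look and compute and a tool call to move; the robot and the scene stay as the last step left them, time stands still between calls to the robot, and variables do not carry over. Pictures are saved under pics/ and viewed, and the job is handed in when it is done.

Besides the shell and the picture viewer there is one more tool, called as name(argument=value, ...) on one line, values as JSON. arm_command: Moves the arm, as the interface text tells. Its arguments: {"type":"object","properties":{"increments":{"type":"array"},"squeeze":{"type":"number"}},"required":["increments"]}

```bash
ls; mkdir -p pics
cat > h.py <<'E'
from bench import sense, imaging, ctrl
import numpy as np, cv2
from scipy.spatial.transform import Rotation as R
def snap(n,f):
    s=imaging.snapshot(n); cv2.imwrite('pics/'+f+'.png',s['image']); np.savez('pics/'+f+'.npz',**{k:np.array(v) for k,v in s.items()}); return s
def load(f): return dict(np.load('pics/'+f+'.npz'))
def ray(s,u,v):
    T=np.array(s['T']); d=T[:3,:3]@np.array([(u-s['cx'])/s['fx'],(v-s['cy'])/s['fy'],1.]); return T[:3,3],d/np.linalg.norm(d)
def onz(s,u,v,z):
    o,d=ray(s,u,v); return o+d*(z-o[2])/d[2]
def proj(s,p):
    T=np.array(s['T']); q=T[:3,:3].T@(np.array(p)-T[:3,3]); return np.array([s['fx']*q[0]/q[2]+s['cx'],s['fy']*q[1]/q[2]+s['cy']])
def tri(a,b):
    (o1,d1),(o2,d2)=a,b
    A=np.stack([d1,-d2],1); t=np.linalg.lstsq(A,o2-o1,rcond=None)[0]
    p,q=o1+d1*t[0],o2+d2*t[1]; return (p+q)/2,np.linalg.norm(p-q)
E
python3 - <<'E'
from h import *
st=sense(); print({k:np.round(v,4) for k,v in st.items()}); print(R.from_quat(st['ee_rot']).as_matrix().round(3))
for n in ['scene','side','wrist']:
    s=snap(n,n+'0'); print(n,s['fx'],s['cx'],s['cy'],np.array(s['T']).round(3).tolist())
E
```

```text
pics
{'time_s': np.float64(0.0), 'joints': array([-1.3331,  0.4777,  0.0223,  1.5565, -0.0115,  1.1093, -0.0831]), 'joint_velocities': array([-0.003 ,  0.001 ,  0.0002,  0.0005, -0.    , -0.0002, -0.0006]), 'joint_efforts': array([-2.00000e-04, -5.96471e+01,  1.60790e+00, -2.81190e+01,
        1.25000e-02,  9.50000e-03, -0.00000e+00]), 'ee_pos': array([0.2286, 0.6345, 0.2304]), 'ee_rot': array([ 0.6972, -0.1217,  0.1216, -0.6959]), 'ft_force': array([-0.7465,  0.4905,  0.0371]), 'ft_torque': array([-0.0559,  0.0303,  0.0032]), 'width': np.float64(0.0855)}
[[ 0.941 -0.     0.339]
 [-0.339 -0.002  0.941]
 [ 0.    -1.    -0.002]]
scene 493.21892211330515 253.6963521983022 189.54261964289645 [[0.089, 0.85, -0.518, 1.02], [0.996, -0.085, 0.032, -0.176], [-0.016, -0.519, -0.855, 0.968], [0.0, 0.0, 0.0, 1.0]]
side 425.4381369422405 258.44917709060394 182.08722164874908 [[0.868, -0.386, 0.313, 0.186], [-0.497, -0.663, 0.56, -0.704], [-0.009, -0.641, -0.767, 0.933], [0.0, 0.0, 0.0, 1.0]]
wrist 269.8290184368628 256.4171178443621 188.73452250892748 [[0.339, 0.898, 0.281, 0.157], [0.941, -0.323, -0.102, 0.661], [-0.001, 0.299, -0.954, 0.373], [0.0, 0.0, 0.0, 1.0]]
```

View pics/scene0.png

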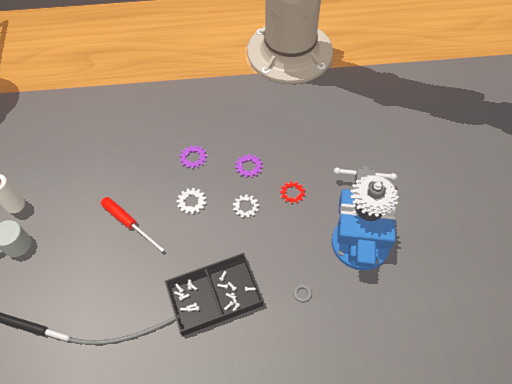

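View pics/side0.png

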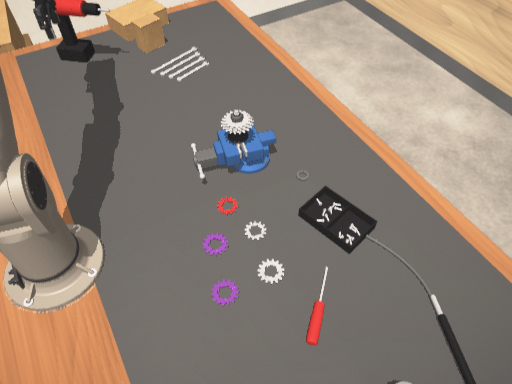

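View pics/wrist0.png

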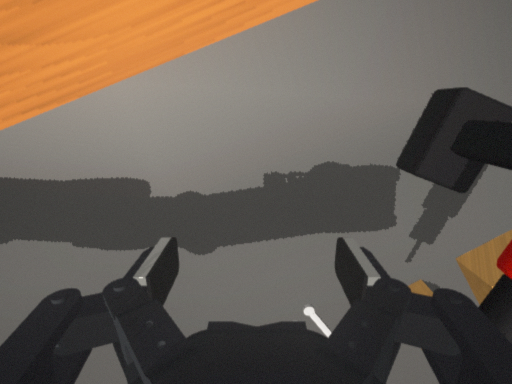

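The scene view shows the loose steel cogs at about (192,201) and (246,206), with the hub at (377,190). The side view shows them at (271,271), (255,230) and (237,120).

Run:
```python
from h import *
a,b=load('scene0'),load('side0')
def blobs(s):
    im=s['image']; hsv=cv2.cvtColor(im,cv2.COLOR_BGR2HSV)
    m=((hsv[...,1]<40)&(hsv[...,2]>150)).astype(np.uint8)
    m=cv2.morphologyEx(m,cv2.MORPH_CLOSE,np.ones((3,3)))
    cs,_=cv2.findContours(m,cv2.RETR_EXTERNAL,cv2.CHAIN_APPROX_NONE)
    for c in cs:
        if cv2.contourArea(c)>150:
            e=cv2.fitEllipse(c); print(np.round(e[0],1),np.round(e[1],1),cv2.contourArea(c))
blobs(a);print();blobs(b)
for n,p,q in [('large',(192,201),(271,271)),('small',(246,206),(255,230)),('nut',(378,184),(237,113))]:
    print(n,tri(ray(a,*p),ray(b,*q)),onz(a,*p,.005))
for n in 'scene0','side0':
    s=load(n)
    c=(375,205) if n[1]=='c' else (237,140)
    im=s['image'][c[1]-60:c[1]+60,c[0]-70:c[0]+70]
    cv2.imwrite('pics/z_'+n+'.png',cv2.resize(im,None,fx=5.5,fy=5,interpolation=cv2.INTER_CUBIC))
```

```text
[368.7 192.1] [49.2 68.3] 2016.0
[175.5 277.5] [257.3 411.3] 75665.5
[109.1  93.6] [17.  68.5] 536.0
[279.9  53.3] [45.4 63.3] 662.5

[270.5 270.7] [23.2 25.8] 456.5
[255.  229.9] [17.6 20.9] 278.5
[468.7 206.7] [16.6 30.4] 202.0
[ 11.6 182.9] [13.3 24.5] 221.0
[497.6 201.1] [29.4 71. ] 542.0
[434.7 170.8] [21.  47.9] 566.0
[236.8 121.5] [22.7 31.7] 554.5
[498.  119.3] [22.8 38. ] 369.5
[181.3  64.4] [22.7 53.4] 714.0
[307.5  33. ] [33.4 76.2] 217.5
[388.5  79.6] [ 89.9 201.8] 12909.5
[254.9   6.4] [15.1 85.8] 610.0
[96.9 12.7] [24.9 56.9] 617.0
[27.4 18.1] [23.9 54.9] 841.5
large (array([ 0.45094908, -0.28220355,  0.00248733]), np.float64(0.0029017483777024847)) [ 0.45147914 -0.28077285  0.005     ]
small (array([ 0.4758785 , -0.16081913,  0.00330861]), np.float64(0.0011932735736494085)) [ 0.47642083 -0.16036634  0.005     ]
nut (array([0.55878838, 0.08171296, 0.18619904]), np.float64(0.007147874094500111)) [0.44863046 0.14529675 0.005     ]
```

Run:
```python
import cv2,numpy as np
a=cv2.imread('pics/z_scene0.png');b=cv2.imread('pics/z_side0.png')
cv2.imwrite('pics/z0.png',cv2.resize(np.hstack([a,b]),(800,340)))
```

```text
(no output)
```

View pics/z0.png

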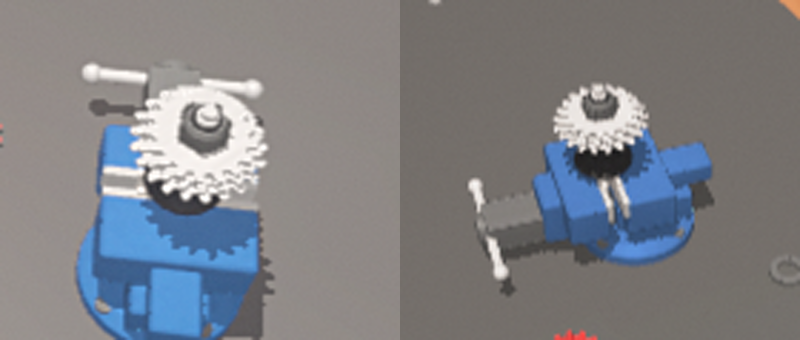

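The hub stands near (0.56, 0.08), with vise −x facing roughly the base. I'll swing over to it, squaring the tool to the world axes on the way.

arm_command(increments=[[1, 0, 0, 0, 0, -0.115, 0], [1, 0, 0, 0, 0, -0.115, 0], [1, 0, 0, 0, 0, -0.115, 0], [1, 0.02, -0.002, -0.032, 0, 0, 0], [1, 0.02, -0.002, -0.032, 0, 0, 0], [1, 0.02, -0.002, -0.032, 0, 0, 0], [1, 0.02, -0.002, -0.032, 0, 0, 0]])

```text
time_s: 0.73
ee_pos: [0.3092, 0.5053, 0.239]
ee_rot: [0.707, -0.0, 0.0, -0.707]
ft_force: [0.9, 0.6, 0.5]
width: 0.0852
```

Run:
```python
from h import *
st=sense(); print(st['joints'].round(3) if hasattr(st['joints'],'round') else st['joints']); print(st['ee_pos'],R.from_quat(st['ee_rot']).as_matrix().round(3))
```

```text
[-1.107  0.336 -0.026  1.749  0.01   1.057  0.435]
[0.30924951 0.50527113 0.23895232] [[ 1.    -0.     0.   ]
 [-0.    -0.001  1.   ]
 [-0.    -1.    -0.001]]
```

arm_command(increments=[[1, 0.02, -0.001, -0.033, 0, 0, 0], [1, 0.02, -0.001, -0.033, 0, 0, 0], [1, 0.02, -0.001, -0.033, 0, 0, 0], [1, 0.02, -0.001, -0.033, 0, 0, 0], [1, 0.02, -0.001, -0.033, 0, 0, 0], [1, 0.02, -0.001, -0.033, 0, 0, 0], [1, 0.02, -0.001, -0.033, 0, 0, 0], [1, 0.02, -0.001, -0.033, 0, 0, 0], [1, 0.02, -0.001, -0.033, 0, 0, 0], [1, 0.02, -0.001, -0.033, 0, 0, 0], [1, 0.02, -0.001, -0.033, 0, 0, 0], [1, 0.02, -0.001, -0.033, 0, 0, 0], [1, 0.02, -0.001, -0.03, 0, 0, 0], [1, 0, 0, 0, 0, 0, 0]])

```text
time_s: 1.9
ee_pos: [0.5714, 0.0721, 0.2526]
ee_rot: [0.708, -0.003, 0.005, -0.706]
ft_force: [-0.7, -1.5, 0.2]
width: 0.085
```

Run:
```python
from h import *
st=sense(); print(np.round(st['joints'],3),st['ee_pos'])
s=snap('wrist','w1'); print(np.array(s['T']).round(3).tolist())
```

```text
[-0.432  0.295  0.242  1.789 -0.075  1.065  1.396] [0.57144476 0.07213368 0.25264192]
[[0.011, 0.953, 0.302, 0.495], [1.0, -0.009, -0.007, 0.074], [-0.004, 0.302, -0.953, 0.395], [0.0, 0.0, 0.0, 1.0]]
```

View pics/w1.png

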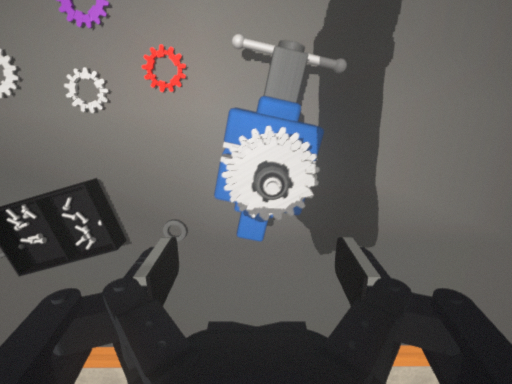

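The wrist view shows the hub nut at about (272,185), and the vise screw up the image, which is toward the base. I'll go lower for a second view of the splines.

arm_command(increments=[[1, 0.01, 0.015, 0.004, 0, 0, 0], [1, 0.01, 0.015, 0.003, 0, 0, 0], [1, 0.01, 0.015, 0.003, 0, 0, 0], [1, 0, 0, 0, 0, 0, 0]])

```text
time_s: 2.28
ee_pos: [0.5973, 0.0926, 0.204]
ee_rot: [0.707, -0.001, -0.002, -0.707]
ft_force: [-1.0, -0.1, 0.1]
width: 0.0855
```

Run:
```python
from h import *
st=sense(); print(np.round(st['joints'],3),st['ee_pos'])
s=snap('wrist','w2')
im=s['image'][110:230,200:360]
cv2.imwrite('pics/w2z.png',cv2.resize(im,None,fx=5,fy=5,interpolation=cv2.INTER_CUBIC))
```

```text
[-0.428  0.394  0.223  1.768 -0.102  0.995  1.407] [0.59725243 0.09258271 0.20401446]
```

View pics/w2z.png

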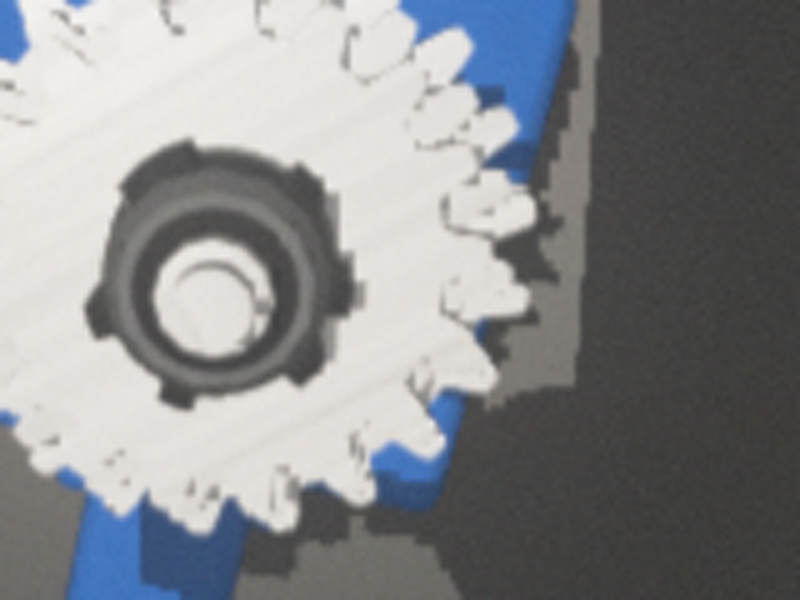

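View pics/w2.png

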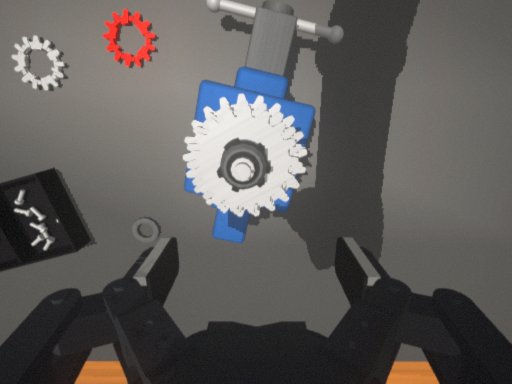

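Run:
```python
from h import *
s=load('w2'); a=load('w1')
print(onz(s,242.2,169.4,.187))
im=s['image'][130:200,210:280]
g=np.clip(im.astype(float)*2.2,0,255).astype(np.uint8)
cv2.imwrite('pics/w2y.png',cv2.resize(g,None,fx=8.5,fy=8.5,interpolation=cv2.INTER_CUBIC))
im=a['image'][150:220,235:305]
cv2.imwrite('pics/w1y.png',cv2.resize(im,None,fx=8.5,fy=8.5,interpolation=cv2.INTER_CUBIC))
```

```text
[0.55889002 0.08434736 0.187     ]
```

View pics/w2y.png

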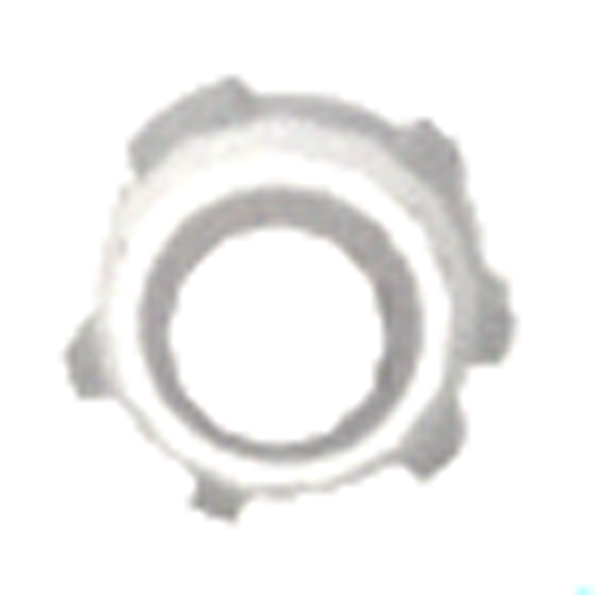

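View pics/w1y.png

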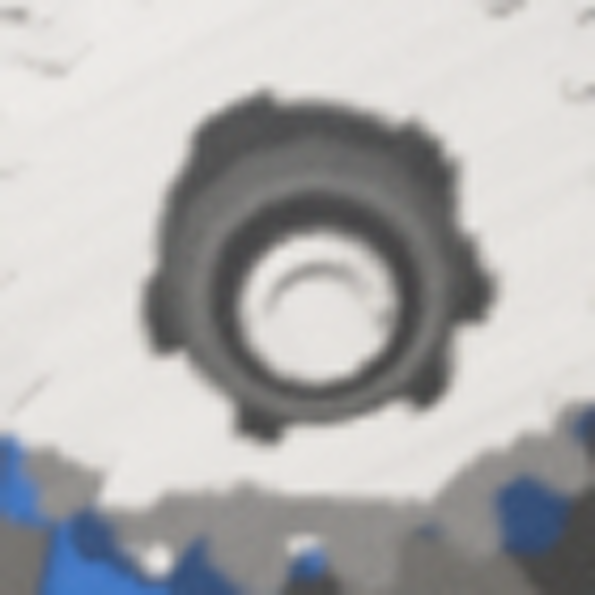

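Run:
```python
from h import *
s=load('w2')
def P(X,Y,z): return onz(s,210+(X+.5)/8.5-.5,130+(Y+.5)/8.5-.5,z)
c=np.array([.5588,.0843])
off={'wide':0,'79':79,'132':132,'197':197,'235':235,'287':287}
pts=[('wide',130,150,.165),('wide',235,78,.165),('79left',73,358,.178),('132 LL',215,512,.178),('197 LR',448,460,.178),('235 R',509,340,.178),('287 UR',448,140,.167)]
for n,X,Y,z in pts:
    p=P(X,Y,z)[:2]-c; print(n,np.hypot(*p).round(4),np.degrees(np.arctan2(p[1],p[0])).round(1))
```

```text
wide 0.0161 -128.6
wide 0.0163 -165.1
79left 0.0163 -76.9
132 LL 0.0168 -18.9
197 LR 0.0171 47.0
235 R 0.0172 82.5
287 UR 0.0168 131.8
```

Run:
```python
from h import *
from scipy.optimize import least_squares
s=load('w2')
def P(X,Y,z): return onz(s,210+(X+.5)/8.5-.5,130+(Y+.5)/8.5-.5,z)[:2]
h=lambda w:np.degrees(np.arcsin(w/17.5))
# corners: (angle, X,Y,z)
C=[(h(5),130,150,.165),(-h(5),235,78,.165),(79,73,358,.178),(132-h(2.5),195,503,.178),(132+h(2.5),237,520,.178),(197-h(2.5),428,478,.178),(197+h(2.5),463,440,.178),(235-h(2.5),503,360,.178),(235+h(2.5),513,318,.178),(287-h(2.5),460,160,.167),(287+h(2.5),430,120,.166)]
def f(x):
    r=[]
    for a,X,Y,z in C:
        t=np.radians(a)+x[2]; r.append((P(X,Y,z)-x[:2])*1e3-17.5*np.array([np.cos(t),np.sin(t)])*x[3])
    return np.concatenate(r)
o=least_squares(f,[.559,.084,-2.6,1]); print(o.x,np.degrees(o.x[2])); print(o.fun.reshape(-1,2).round(2))
```

```text
[ 0.55912701  0.08451879 -2.64104489  0.95058755] -151.3207259338817
[[ 1.3  -1.  ]
 [ 0.21 -0.92]
 [-1.67 -0.26]
 [ 0.07  0.51]
 [-0.14 -0.77]
 [-0.43  0.63]
 [-0.06 -0.04]
 [-0.71  0.25]
 [ 0.78  0.43]
 [ 0.16  0.05]
 [ 0.5   1.1 ]]
```

Spline fit: hub centre at (0.559, 0.084), wide spline at about −151°. Next I'll move over the larger cog.

arm_command(increments=[[1, -0.013, -0.002, -0.031, 0, 0, 0], [1, -0.013, 0, -0.031, 0, 0, 0], [1, -0.013, 0, -0.031, 0, 0, 0], [1, -0.013, 0, -0.031, 0, 0, 0], [1, -0.013, 0, -0.031, 0, 0, 0], [1, -0.013, 0, -0.031, 0, 0, 0], [1, -0.013, 0.01, -0.031, 0, 0, 0], [1, -0.013, 0.01, -0.031, 0, 0, 0], [1, -0.013, 0.01, -0.031, 0, 0, 0], [1, -0.013, 0.01, -0.031, 0, 0, 0], [1, -0.013, 0.01, -0.031, 0, 0, 0], [1, -0.009, 0.01, -0.031, 0, 0, 0], [1, 0, 0, 0, 0, 0, 0], [1, 0, 0, 0, 0, 0, 0]])

```text
time_s: 3.5
ee_pos: [0.4448, -0.2825, 0.1498]
ee_rot: [0.707, -0.002, 0.002, -0.707]
ft_force: [0.5, 0.1, 1.7]
width: 0.0854
```

Run:
```python
from h import *
st=sense(); print(np.round(st['joints'],3),st['ee_pos'],R.from_quat(st['ee_rot']).as_matrix().round(3))
s=snap('wrist','w3')
```

```text
[ 0.149  0.347  0.365  2.007 -0.167  0.816  2.176] [ 0.44477827 -0.28245919  0.14975372] [[ 1.    -0.     0.005]
 [-0.005 -0.     1.   ]
 [-0.    -1.    -0.   ]]
```

View pics/w3.png

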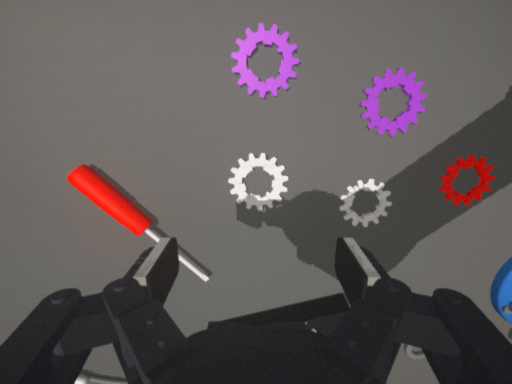

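arm_command(increments=[[1, 0.005, 0.027, 0.001, 0, 0, 0], [1, 0.005, 0.027, 0.001, 0, 0, 0], [1, 0.005, 0.027, 0, 0, 0, 0], [1, 0, 0, 0, 0, 0, 0]])

```text
time_s: 3.88
ee_pos: [0.4606, -0.2752, 0.065]
ee_rot: [-0.706, 0.0, 0.003, 0.708]
ft_force: [-0.8, 0.5, -0.3]
width: 0.0854
```

```bash
cat >> h.py <<'E'
def cog(s,c,r,z,ri,ro,thr=None):
    """find cog near pixel c: returns mask contour-based centre of outer hull and hole profile"""
    im=s['image']; 
    x0,y0=int(c[0]-r),int(c[1]-r); sub=im[y0:y0+2*r,x0:x0+2*r]
    g=cv2.cvtColor(sub,cv2.COLOR_BGR2GRAY)
    t,m=cv2.threshold(g,0 if thr is None else thr,255,cv2.THRESH_BINARY|(cv2.THRESH_OTSU if thr is None else 0))
    cs,hh=cv2.findContours(m,cv2.RETR_CCOMP,cv2.CHAIN_APPROX_NONE)
    i=max((k for k in range(len(cs)) if hh[0][k][3]<0),key=lambda k:cv2.contourArea(cs[k]))
    holes=[k for k in range(len(cs)) if hh[0][k][3]==i]
    j=max(holes,key=lambda k:cv2.contourArea(cs[k])) if holes else None
    f=lambda q:np.array([onz(s,p[0][0]+x0,p[0][1]+y0,z)[:2] for p in q])
    return t,f(cs[i]),(f(cs[j]) if j is not None else None),m
E
python3 - <<'E'
from h import *
st=sense(); print(st['ee_pos'])
s=snap('wrist','w4')
cv2.imwrite('pics/w4z.png',cv2.resize(s['image'][130:250,200:320],None,fx=5,fy=5,interpolation=cv2.INTER_CUBIC))
E
```

```text
[ 0.46063375 -0.27515285  0.06499246]
```

View pics/w4z.png

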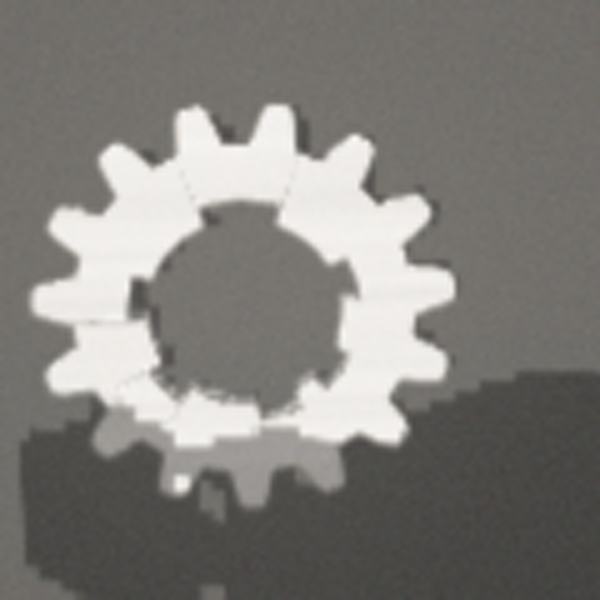

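View pics/w4.png

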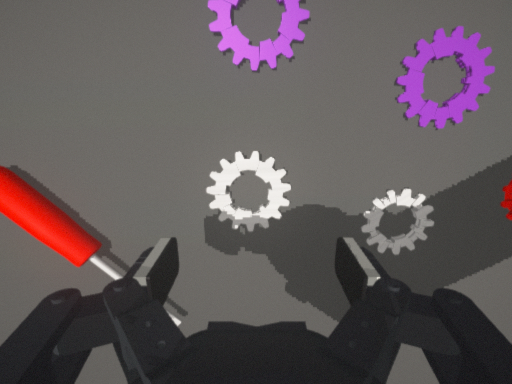

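```bash
cat >> h.py <<'E'
from scipy.optimize import least_squares
def fitcog(o,n,tip):
    # tooth phase+centre from outer contour tips
    c=cv2.minEnclosingCircle((o*1000).astype(np.float32)); c0=np.array(c[0])/1000; 
    for it in range(3):
        d=o-c0; r=np.hypot(*d.T); t=np.arctan2(d[:,1],d[:,0])
        k=r>tip-.0022
        x=least_squares(lambda q:np.hypot(*(o[k]-q[:2]).T)*1e3-q[2]*1e3,[*c0,tip],loss='soft_l1').x; c0=x[:2]
    d=o-c0; r=np.hypot(*d.T); t=np.arctan2(d[:,1],d[:,0]); k=r>tip-.004
    ph=np.angle(np.exp(1j*n*t[k]).sum())/n   # tooth direction
    return c0,x[2],np.degrees(ph)
E
python3 - <<'E'
from h import *
for f,c in (('w3',(258,181)),('w4',(249,190))):
    s=load(f); t,o,h,m=cog(s,c,50 if f=='w4' else 38,.007,0,0,122)
    c0,r,ph=fitcog(o,15,.033)
    print(f,t,c0.round(4),r.round(4),'gap candidates',[(round((ph+12+24*k+180)%360-180,1)) for k in range(15)])
    if h is not None:
        d=h-c0; a=np.degrees(np.arctan2(d[:,1],d[:,0]))%360; rr=np.hypot(*d.T)
        hist=[(b,round(rr[(a>=b)&(a<b+6)].max()*1e3,1)) for b in range(0,360,6) if ((a>=b)&(a<b+6)).any()]; print(hist)
# height via triangulating the two views of lit bits: hole contour centroid / small bright tooth
a,b=load('w3'),load('w4')
import itertools
for sc in [('scene0',(192,201))]: pass
def cen(f,c,R):
    s=load(f); g=cv2.cvtColor(s['image'],cv2.COLOR_BGR2GRAY); x0,y0=c[0]-R,c[1]-R
    m=cv2.threshold(g[y0:y0+2*R,x0:x0+2*R],122,255,0)[1]; cs=cv2.findContours(m,0,1)[0]; q=max(cs,key=cv2.contourArea)
    (x,y),r=cv2.minEnclosingCircle(q); return s,(x+x0,y+y0)
A=cen('w3',(258,181),38);B=cen('w4',(249,190),50);print(A[1],B[1],tri(ray(A[0],*A[1]),ray(B[0],*B[1])))
E
```

```text
w3 122.0 [ 0.4498 -0.2806] 0.0326 gap candidates [np.float64(14.6), np.float64(38.6), np.float64(62.6), np.float64(86.6), np.float64(110.6), np.float64(134.6), np.float64(158.6), np.float64(-177.4), np.float64(-153.4), np.float64(-129.4), np.float64(-105.4), np.float64(-81.4), np.float64(-57.4), np.float64(-33.4), np.float64(-9.4)]
[(0, np.float64(15.7)), (6, np.float64(17.0)), (12, np.float64(17.5)), (18, np.float64(17.9)), (24, np.float64(17.2)), (30, np.float64(15.6)), (36, np.float64(14.4)), (42, np.float64(17.5)), (48, np.float64(17.6)), (54, np.float64(17.8)), (60, np.float64(17.6)), (66, np.float64(16.1)), (72, np.float64(15.3)), (78, np.float64(15.0)), (84, np.float64(14.7)), (90, np.float64(14.7)), (96, np.float64(16.0)), (102, np.float64(17.5)), (108, np.float64(17.9)), (114, np.float64(17.3)), (120, np.float64(14.4)), (126, np.float64(14.1)), (132, np.float64(14.0)), (138, np.float64(14.0)), (144, np.float64(13.7)), (150, np.float64(13.2)), (156, np.float64(14.8)), (162, np.float64(16.7)), (168, np.float64(16.5)), (174, np.float64(16.3)), (180, np.float64(16.3)), (186, np.
[... 1997 characters left out ...]
4(14.5)), (234, np.float64(14.7)), (240, np.float64(15.0)), (246, np.float64(17.2)), (252, np.float64(18.3)), (258, np.float64(18.2)), (264, np.float64(18.0)), (270, np.float64(18.0)), (276, np.float64(15.2)), (282, np.float64(14.8)), (288, np.float64(14.7)), (294, np.float64(15.5)), (300, np.float64(16.4)), (306, np.float64(16.9)), (312, np.float64(17.5)), (318, np.float64(16.9)), (324, np.float64(16.6)), (330, np.float64(14.2)), (336, np.float64(13.6)), (342, np.float64(13.9)), (348, np.float64(14.5)), (354, np.float64(14.4))]
(257.77659606933594, 181.1170196533203) (248.02409744262695, 191.43975830078125) (array([ 0.44668816, -0.28065546,  0.01592159]), np.float64(0.00041575629492899023))
```

Run:
```python
from h import *
s=load('w4')
for p in [(95,250),(120,270),(180,322)]: print(p,onz(s,*p,.005).round(3))
st=sense(); M=R.from_quat(st['ee_rot']).as_matrix(); t=np.array(st['ee_pos'])
for back in (0,.006,.013):
  for x in (-.011,.011): print(back,x,[proj(s,t+M@np.array([x,-back,z])).round(1) for z in (-.0427,.0427)])
cv2.imwrite('pics/w4f.png',cv2.resize(s['image'][220:340,90:210],None,fx=5,fy=5,interpolation=cv2.INTER_CUBIC))
```

```text
(95, 250) [ 0.502 -0.41   0.005]
(120, 270) [ 0.522 -0.392  0.005]
(180, 322) [ 0.577 -0.345  0.005]
0 -0.011 [array([178.4, 224.3]), array([328.7, 224.4])]
0 0.011 [array([181.6, 258.3]), array([325.7, 258.3])]
0.006 -0.011 [array([175.4, 228.9]), array([331.5, 229. ])]
0.006 0.011 [array([178.8, 264. ]), array([328.3, 264.1])]
0.013 -0.011 [array([171.6, 234.8]), array([335.1, 234.9])]
0.013 0.011 [array([175.3, 271.2]), array([331.5, 271.3])]
```

View pics/w4f.png

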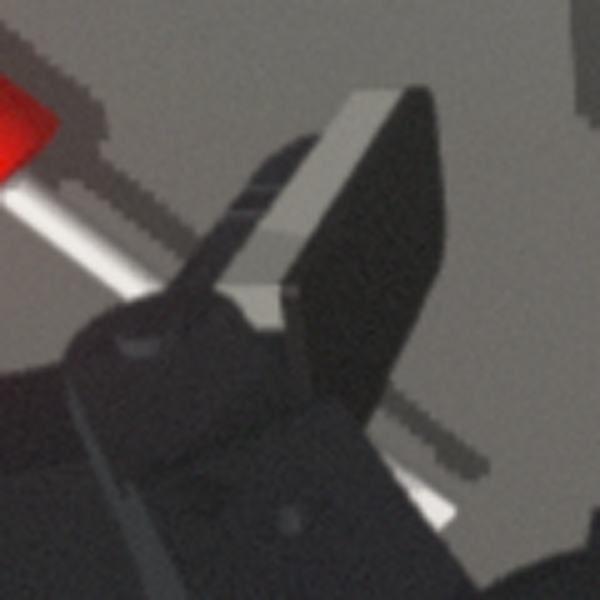

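arm_command(increments=[[0.87, -0.006, 0.015, -0.003, 0, 0, 0], [0.87, -0.005, 0.015, -0.003, 0, 0, 0], [0.87, 0, 0, 0, 0, 0.056, 0], [0.87, 0, 0, 0, 0, 0, 0], [0.87, 0, 0, 0, 0, 0, 0]])

```text
time_s: 4.35
ee_pos: [0.4514, -0.285, 0.0401]
ee_rot: [0.707, -0.018, 0.02, -0.707]
ft_force: [0.6, -0.1, 0.9]
width: 0.0747
```

Run:
```python
from h import *
s=snap('wrist','w5')
st=sense(); M=R.from_quat(st['ee_rot']).as_matrix(); t=np.array(st['ee_pos']); w=st['width']; print(t,M.round(3).tolist(),w)
for back in (0.004,.006,.008,.01,.013):
  for x in (-.011,.011): print(back,x,[proj(s,t+M@np.array([x,-back,z*w/2])).round(1) for z in (-1,1)])
cv2.imwrite('pics/w5f.png',cv2.resize(s['image'][160:310,150:360],None,fx=3.8,fy=3.8,interpolation=cv2.INTER_CUBIC))
```

```text
[ 0.45145414 -0.28502929  0.04003042] [[0.999, 0.003, 0.054], [-0.054, -0.001, 0.999], [0.003, -1.0, -0.001]] 0.07418688198529662
0.004 -0.011 [array([189.5, 225.7]), array([321.5, 225.7])]
0.004 0.011 [array([192.3, 260. ]), array([318.8, 260. ])]
0.006 -0.011 [array([188.6, 227.2]), array([322.4, 227.2])]
0.006 0.011 [array([191.5, 261.9]), array([319.6, 261.9])]
0.008 -0.011 [array([187.8, 228.8]), array([323.2, 228.8])]
0.008 0.011 [array([190.7, 263.8]), array([320.4, 263.8])]
0.01 -0.011 [array([186.9, 230.5]), array([324.1, 230.5])]
0.01 0.011 [array([189.8, 265.8]), array([321.2, 265.8])]
0.013 -0.011 [array([185.5, 233. ]), array([325.5, 233. ])]
0.013 0.011 [array([188.6, 268.9]), array([322.4, 268.9])]
```

View pics/w5f.png

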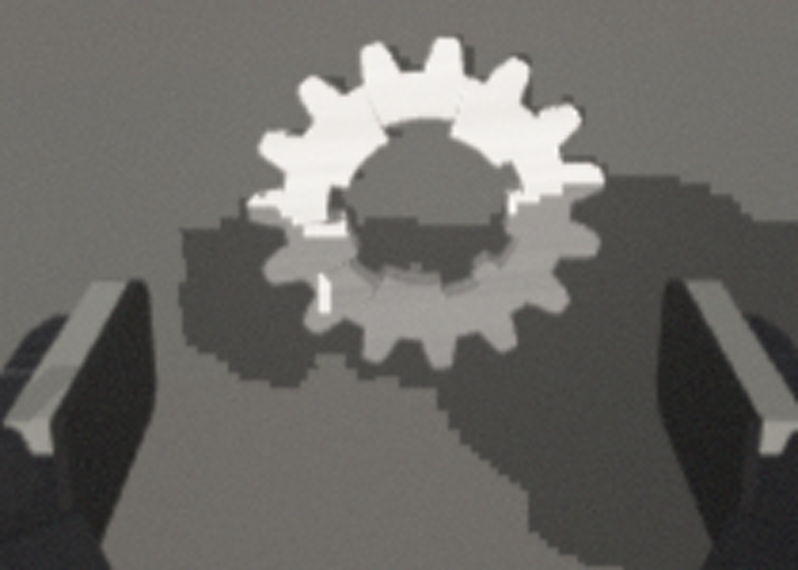

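Run:
```python
from h import *
s=snap('wrist','w6')
st=sense(); print(np.round(st['ee_pos'],4), np.round(st['joint_velocities'],3))
t,o,h,m=cog(s,(262,213),50,.007,0,0,122); print(fitcog(o,15,.033))
```

```text
[ 0.4514 -0.2851  0.0398] [ 0.004  0.008 -0.     0.004 -0.005 -0.004 -0.002]
(array([ 0.44965337, -0.28082568]), np.float64(0.032333401015198694), np.float64(2.428916074319593))
```

arm_command(increments=[[0.87, -0.002, 0.01, 0.004, 0, 0, 0], [0.87, 0, 0.015, 0, 0, 0, 0], [0.87, 0, 0.01, 0, 0, 0, 0], [0.87, 0, 0.005, 0, 0, 0, 0], [0.87, 0, 0, 0, 0, 0, 0], [0.87, 0, 0, 0, 0, 0, 0]], squeeze=60)

```text
time_s: 4.95
ee_pos: [0.4481, -0.281, -0.0019]
ee_rot: [-0.707, 0.02, -0.02, 0.707]
ft_force: [-0.2, 0.4, 0.8]
width: 0.074
```

Run:
```python
from h import *
s=snap('wrist','w7')
st=sense(); print(np.round(st['ee_pos'],4),np.round(st['ft_force'],1))
t,o,h,m=cog(s,(262,213),50,.007,0,0,122); print(fitcog(o,15,.033))
cv2.imwrite('pics/w7f.png',cv2.resize(s['image'][160:310,150:360],None,fx=3.8,fy=3.8,interpolation=cv2.INTER_CUBIC))
```

```text
[ 0.4484 -0.2812 -0.0016] [ 0.5 -0.2 -0.5]
(array([ 0.44342039, -0.27739435]), np.float64(0.03108582468151853), np.float64(-9.759115267563384))
```

View pics/w7f.png

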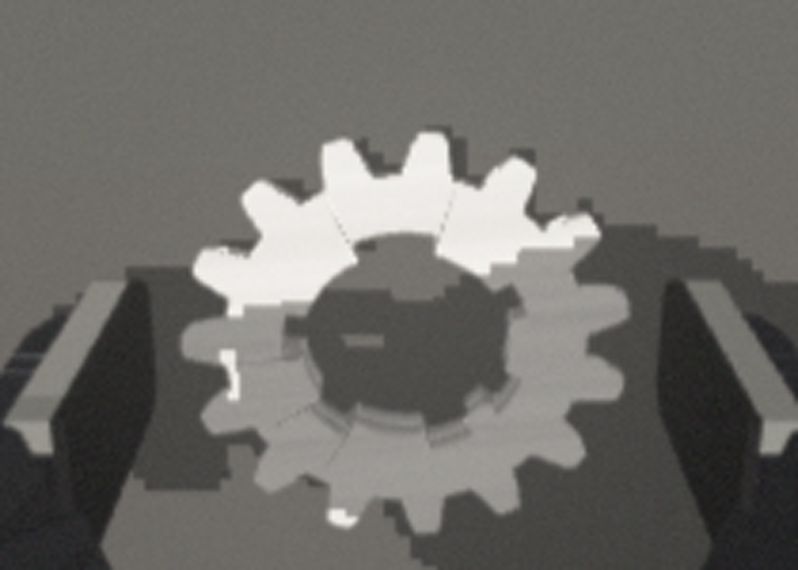

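The picture shows the cog centred between the pads, at about (257,247) in the full frame. I'll close on it.

arm_command(increments=[[0.87, 0.001, 0.004, 0, 0, 0, 0], [0.87, 0, 0, 0, 0, 0, 0], [0.6, 0, 0, 0, 0, 0, 0], [0.6, 0, 0, 0, 0, 0, 0], [0.6, 0, 0, 0, 0, 0, 0], [0.6, 0, 0, 0, 0, 0, 0], [0.6, 0, 0, 0, 0, 0, 0]], squeeze=60)

```text
time_s: 5.58
ee_pos: [0.4496, -0.2802, -0.0042]
ee_rot: [-0.706, 0.02, -0.02, 0.707]
ft_force: [-3.4, 5.2, 18.4]
width: 0.0585
```

Run:
```python
from h import *
s=snap('wrist','w8')
st=sense(); print(np.round(st['ee_pos'],4),np.round(st['ft_force'],1),st['width'])
cv2.imwrite('pics/w8f.png',cv2.resize(s['image'][160:310,150:360],None,fx=3.8,fy=3.8,interpolation=cv2.INTER_CUBIC))
```

```text
[ 0.4497 -0.2802 -0.0042] [-3.2  5.1 18.6] 0.05758352754075073
```

View pics/w8f.png

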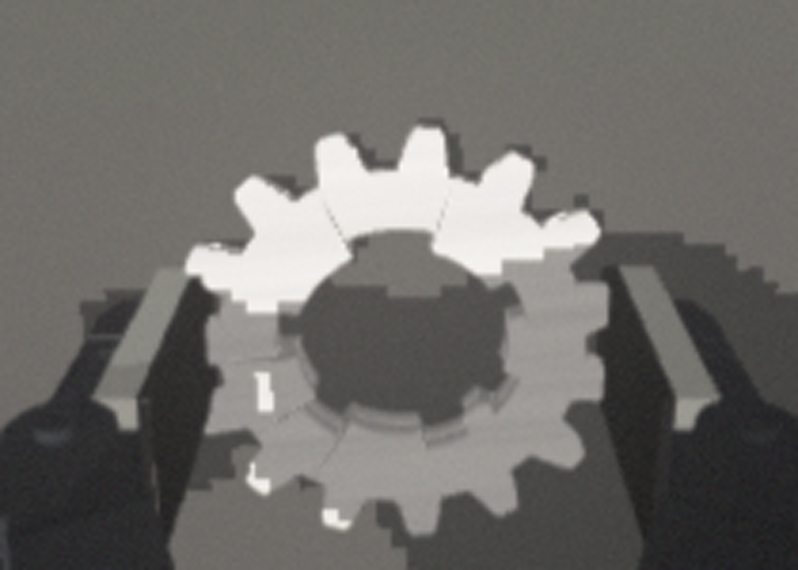

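The pads rode over the top of the tooth plate: the width is 57.6 mm with 18 N of upward force. So the tips sit about 11 mm behind the TCP at this width. I'll reopen and go about 6 mm deeper.

arm_command(increments=[[0.87, 0, 0, 0, 0, 0, 0], [0.87, 0, 0, 0, 0, 0, 0], [0.87, 0, 0, 0, 0, 0, 0], [0.87, 0, 0, 0, 0, 0, 0]])

```text
time_s: 5.97
ee_pos: [0.4492, -0.2811, -0.0058]
ee_rot: [0.707, -0.02, 0.02, -0.707]
ft_force: [0.2, -0.3, -0.5]
width: 0.0746
```

Run:
```python
from h import *
s=snap('wrist','w9')
st=sense(); print(np.round(st['ee_pos'],4),np.round(st['ft_force'],1),st['width'])
t,o,h,m=cog(s,(257,247),60,.007,0,0,135); print(len(o),fitcog(o,15,.033))
cv2.imwrite('pics/w9f.png',cv2.resize(s['image'][160:310,150:360],None,fx=3.8,fy=3.8,interpolation=cv2.INTER_CUBIC))
```

```text
[ 0.4492 -0.2811 -0.0058] [ 0.  -0.1 -0.3] 0.07428271466644658
477 (array([ 0.44989855, -0.28083071]), np.float64(0.03225642744912231), np.float64(2.3548077770845017))
```

View pics/w9f.png

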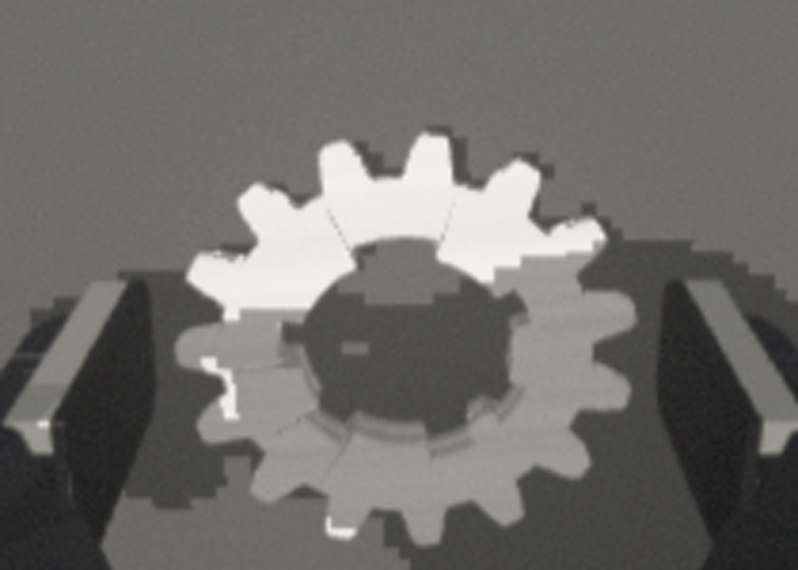

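arm_command(increments=[[0.87, 0.0005, 0.005, 0, 0, 0, 0], [0.87, 0, 0, 0, 0, 0, 0], [0.6, 0, 0, 0, 0, 0, 0], [0.6, 0, 0, 0, 0, 0, 0], [0.6, 0, 0, 0, 0, 0, 0], [0.6, 0, 0, 0, 0, 0, 0], [0.6, 0, 0, 0, 0, 0, 0]])

```text
time_s: 6.6
ee_pos: [0.4524, -0.2836, -0.0055]
ee_rot: [0.707, -0.019, 0.023, -0.706]
ft_force: [-10.5, 5.2, 60.8]
width: 0.0612
```

Run:
```python
from h import *
st=sense(); print(np.round(st['ee_pos'],4),np.round(st['ft_force'],1),st['width'])
```

```text
[ 0.4524 -0.2836 -0.0055] [-10.5   5.2  60.8] 0.06115169532286625
```

Run:
```python
from h import *
s=snap('wrist','w10'); 
cv2.imwrite('pics/w10f.png',cv2.resize(s['image'][160:310,150:360],None,fx=3.8,fy=3.8,interpolation=cv2.INTER_CUBIC))
s=snap('side','s10'); a=s['image'][220:320,210:330]
s=snap('scene','sc10'); b=s['image'][150:250,130:250]
cv2.imwrite('pics/s10.png',cv2.resize(np.hstack([a,b]),None,fx=3.3,fy=3.3,interpolation=cv2.INTER_CUBIC))
```

```text
(no output)
```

View pics/w10f.png

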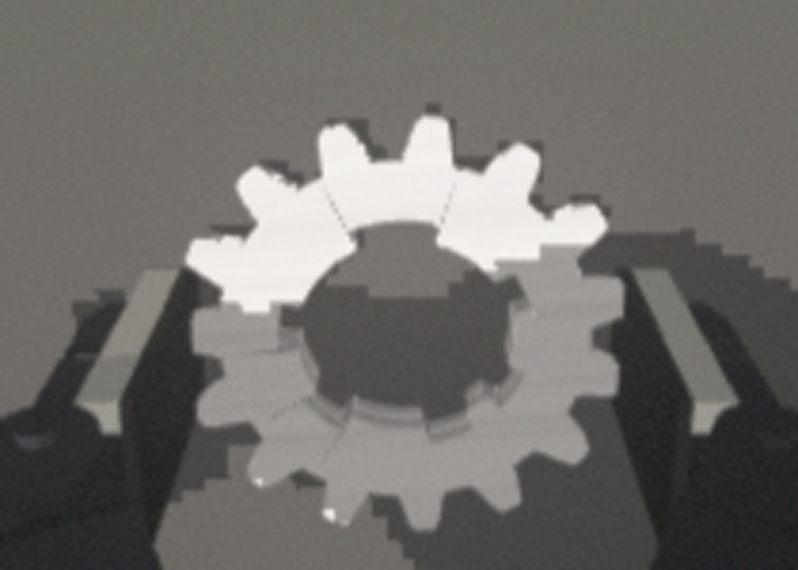

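View pics/s10.png

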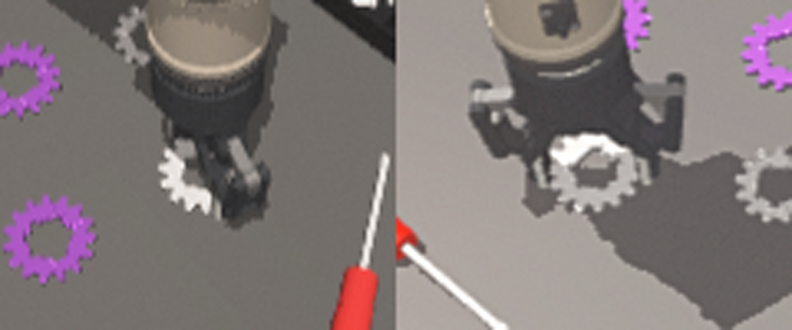

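arm_command(increments=[[0.87, 0, 0, 0, 0, 0, 0], [0.87, 0, 0, 0, 0, 0, 0], [0.87, 0, 0, 0, 0, 0, 0], [0.87, 0, 0, 0, 0, 0, 0]])

```text
time_s: 7.08
ee_pos: [0.4513, -0.2825, -0.0091]
ee_rot: [0.707, -0.019, 0.022, -0.706]
ft_force: [-2.0, 0.7, 20.6]
width: 0.0742
```

Run:
```python
from h import *
s=snap('wrist','w11')
st=sense(); print(np.round(st['ee_pos'],4),np.round(st['ft_force'],1),st['width'],R.from_quat(st['ee_rot']).as_matrix().round(3).tolist())
t,o,h,m=cog(s,(257,247),60,.007,0,0,135); print(len(o),fitcog(o,15,.033))
cv2.imwrite('pics/w11f.png',cv2.resize(s['image'][160:310,150:360],None,fx=3.8,fy=3.8,interpolation=cv2.INTER_CUBIC))
```

```text
[ 0.4513 -0.2825 -0.0091] [-2.4  0.1 21.5] 0.07393470860856019 [[0.998, 0.003, 0.058], [-0.058, -0.002, 0.998], [0.003, -1.0, -0.001]]
490 (array([ 0.45071495, -0.28314909]), np.float64(0.032278371508100756), np.float64(1.8699493846322164))
```

View pics/w11f.png

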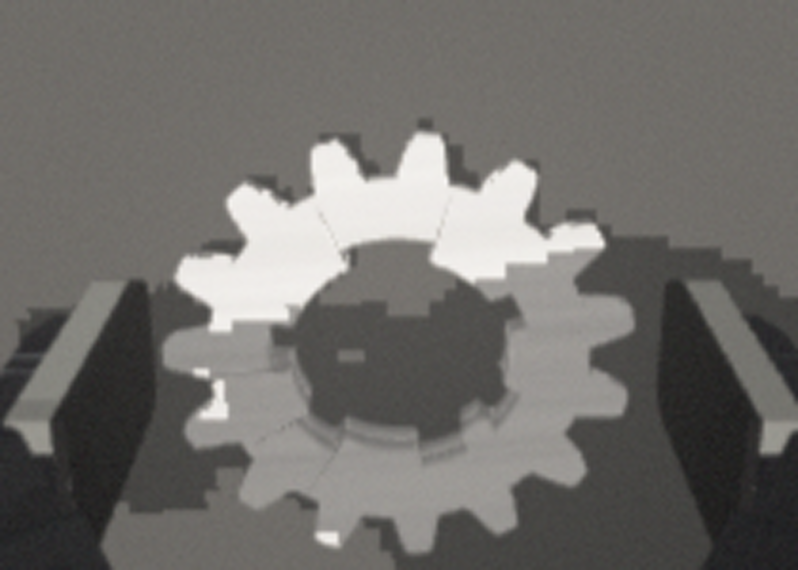

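With the fingers open, the 21 N shows the tips are on the bench (9 mm behind the TCP). So the earlier closings did grip the teeth, but they also pressed the bench because the tips swing down. I'll raise 7.5 mm and grip more gently.

arm_command(increments=[[0.87, -0.0005, -0.0075, 0, 0, 0, 0], [0.87, 0, 0, 0, 0, 0, 0], [0.87, 0, 0, 0, 0, 0, 0], [0.6, 0, 0, 0, 0, 0, 0], [0.6, 0, 0, 0, 0, 0, 0], [0.6, 0, 0, 0, 0, 0, 0], [0.6, 0, 0, 0, 0, 0, 0], [0.6, 0, 0, 0, 0, 0, 0]], squeeze=40)

```text
time_s: 7.8
ee_pos: [0.4492, -0.2804, -0.0027]
ee_rot: [-0.706, 0.02, -0.02, 0.707]
ft_force: [-3.7, 2.5, 14.3]
width: 0.0601
```

Run:
```python
from h import *
s=snap('wrist','w12')
st=sense(); print(np.round(st['ee_pos'],4),np.round(st['ft_force'],1),st['width'],R.from_quat(st['ee_rot']).as_matrix().round(3).tolist())
cv2.imwrite('pics/w12f.png',cv2.resize(s['image'][160:310,150:360],None,fx=3.8,fy=3.8,interpolation=cv2.INTER_CUBIC))
```

```text
[ 0.4491 -0.2805 -0.0028] [-2.3  2.9 14.9] 0.06038707891477167 [[0.998, -0.0, 0.056], [-0.056, 0.001, 0.998], [-0.001, -1.0, 0.001]]
```

View pics/w12f.png

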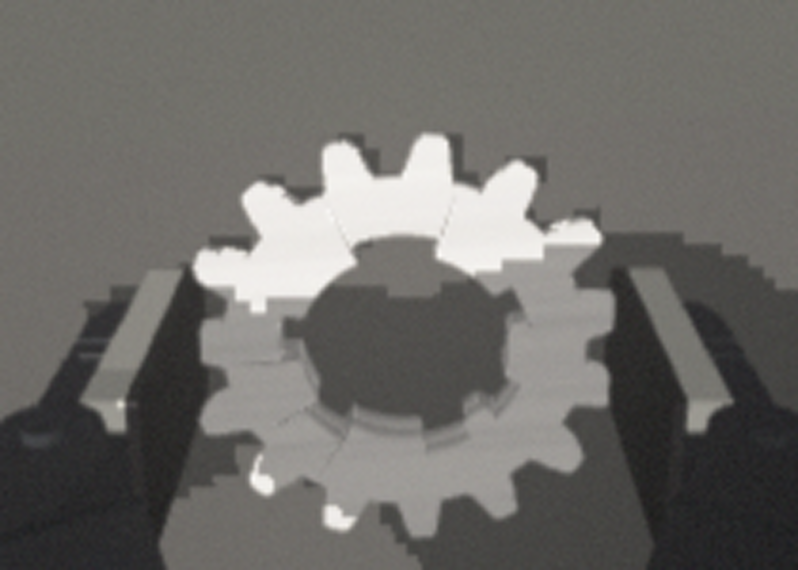

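arm_command(increments=[[0.6, 0, -0.005, 0, 0, 0, 0], [0.6, 0, -0.01, 0, 0, 0, 0], [0.6, 0, -0.015, 0, 0, 0, 0], [0.6, 0, 0, 0, 0, 0, 0]])

```text
time_s: 8.18
ee_pos: [0.4502, -0.2818, 0.0287]
ee_rot: [0.707, -0.019, 0.021, -0.706]
ft_force: [-0.0, -0.3, -0.5]
width: 0.0599
```

Run:
```python
from h import *
s=snap('wrist','w13')
st=sense(); print(np.round(st['ee_pos'],4),np.round(st['ft_force'],1),st['width'],R.from_quat(st['ee_rot']).as_matrix().round(3).tolist())
cv2.imwrite('pics/w13f.png',cv2.resize(s['image'][160:310,150:360],None,fx=3.8,fy=3.8,interpolation=cv2.INTER_CUBIC))
```

```text
[ 0.4501 -0.2815  0.0277] [ 0.6 -0.5 -0.9] 0.05935754736556968 [[0.998, 0.002, 0.057], [-0.057, -0.001, 0.998], [0.002, -1.0, -0.001]]
```

View pics/w13f.png

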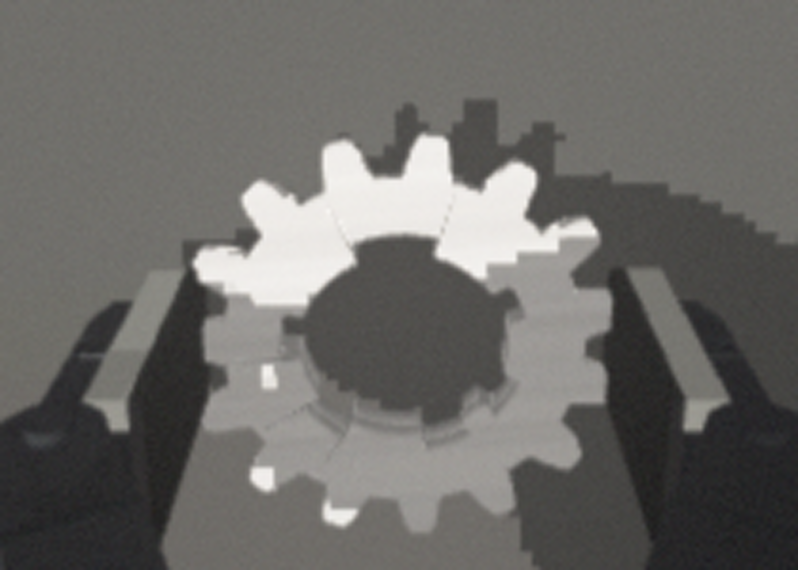

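The cog lifted off flat, still centred at about (257,245). I'll carry it to the hub, staying high.

arm_command(increments=[[0.6, 0, -0.02, 0, 0, 0, 0], [0.6, 0, -0.03, 0, 0, 0, 0], [0.6, 0, -0.03, 0.01, 0, 0, 0], [0.6, 0.007, -0.018, 0.03, 0, 0, 0], [0.6, 0.007, -0.018, 0.03, 0, 0, 0], [0.6, 0.007, -0.018, 0.03, 0, 0, 0], [0.6, 0.007, -0.018, 0.03, 0, 0, 0], [0.6, 0.007, -0.018, 0.03, 0, 0, 0], [0.6, 0.007, -0.018, 0.03, 0, 0, 0], [0.6, 0.007, 0, 0.03, 0, 0, 0], [0.6, 0.007, 0, 0.03, 0, 0, 0], [0.6, 0.007, 0, 0.03, 0, 0, 0], [0.6, 0.007, 0, 0.03, 0, 0, 0], [0.6, 0.007, 0, 0.03, 0, 0, 0], [0.6, 0.007, 0, 0.025, 0, 0, 0], [0.6, 0, 0, 0, 0, -0.11, 0], [0.6, 0, 0, 0, 0, -0.11, 0], [0.6, 0, 0, 0, 0, -0.11, 0], [0.6, 0, 0, 0, 0, -0.11, 0], [0.6, 0, 0, 0, 0, 0, 0]])

```text
time_s: 9.9
ee_pos: [0.5534, 0.0786, 0.2138]
ee_rot: [-0.694, -0.136, 0.137, 0.694]
ft_force: [0.8, -0.3, -2.0]
width: 0.06
```

Run:
```python
from h import *
s=snap('wrist','w14')
st=sense(); M=R.from_quat(st['ee_rot']).as_matrix(); print(np.round(st['ee_pos'],4),np.round(st['ft_force'],1),st['width'],M.round(3).tolist(),np.degrees(np.arctan2(M[1,2],M[0,2])),np.round(st['joints'],3))
```

```text
[0.5534 0.0785 0.2139] [ 0.4 -0.5 -1.7] 0.059468993077927766 [[0.928, -0.001, -0.372], [0.372, -0.0, 0.928], [-0.001, -1.0, 0.0]] 111.83827134385325 [-0.403  0.306  0.186  1.865 -0.067  0.978  1.764]
```

View pics/w14.png

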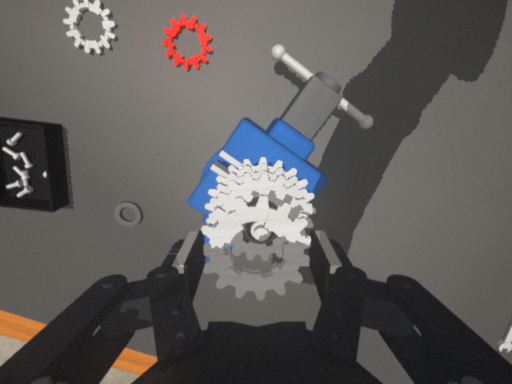

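arm_command(increments=[[0.6, 0.004, 0, 0.002, 0, 0, 0], [0.6, 0.0035, 0, 0.0015, 0, 0, 0], [0.6, 0, 0, 0, 0, -0.105, 0], [0.6, 0, 0, 0, 0, 0, 0], [0.6, 0, 0, 0, 0, 0, 0]])

```text
time_s: 10.37
ee_pos: [0.5596, 0.0849, 0.2147]
ee_rot: [-0.686, -0.17, 0.17, 0.686]
ft_force: [-0.2, -0.1, -1.4]
width: 0.0596
```

```bash
cat >> h.py <<'E'
def stat():
    st=sense(); M=R.from_quat(st['ee_rot']).as_matrix(); print(round(st['time_s'],2),np.round(st['ee_pos'],4),'F',np.round(st['ft_force'],1),'T',np.round(st['ft_torque'],2),'w',round(float(st['width']),4),'tz',np.degrees(np.arctan2(M[1,2],M[0,2])).round(1),'down',M[:,1].round(3),np.round(st['joints'],2)); return st,M
E
python3 - <<'E'
from h import *
stat(); s=snap('wrist','w15')
cv2.imwrite('pics/w15f.png',cv2.resize(s['image'][140:310,150:360],None,fx=3.5,fy=3.5,interpolation=cv2.INTER_CUBIC))
E
```

```text
10.37 [0.5596 0.0849 0.2147] F [-0.2 -0.1 -1.4] T [-0.01 -0.02 -0.04] w 0.0596 tz 117.8 down [-0.  0. -1.] [-0.39  0.32  0.16  1.85 -0.06  0.98  1.85]
```

View pics/w15f.png

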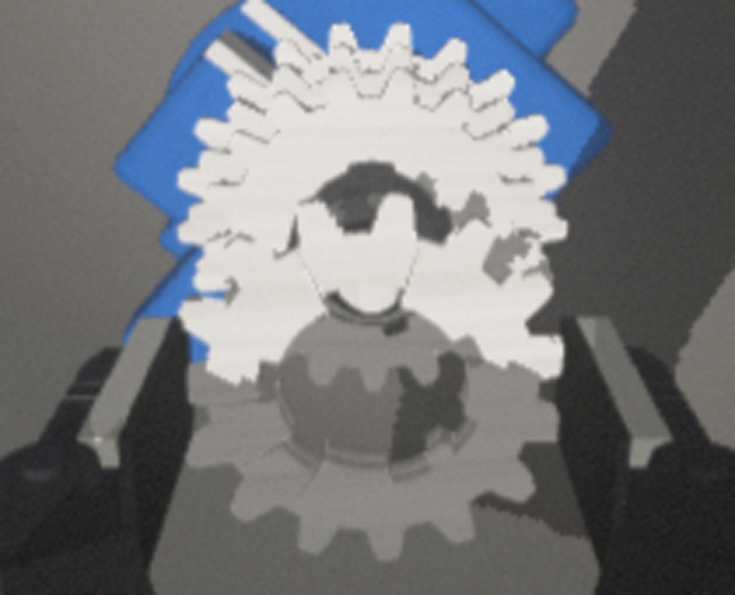

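arm_command(increments=[[0.6, 0, 0.012, 0, 0, 0, 0], [0.6, 0, 0.012, 0, 0, 0, 0], [0.6, 0, 0.008, 0, 0, 0, 0], [0.6, 0, 0.004, 0, 0, 0, 0], [0.6, 0, 0.003, 0, 0, 0, 0], [0.6, 0, 0, 0, 0, 0, 0]])

```text
time_s: 10.92
ee_pos: [0.5592, 0.0845, 0.1757]
ee_rot: [0.686, 0.17, -0.171, -0.686]
ft_force: [-1.4, 0.1, 0.3]
width: 0.0594
```

Run:
```python
from h import *
stat()
```

```text
10.92 [0.5592 0.0845 0.1757] F [-1.4  0.1  0.3] T [-0.01  0.47 -0.01] w 0.0594 tz 117.9 down [-0.001 -0.    -1.   ] [-0.39  0.36  0.16  1.89 -0.07  0.9   1.86]
```

Just at the spline ends. A little more pressure, then turn clockwise in small steps.

arm_command(increments=[[0.6, 0, 0.001, 0, 0, 0, 0], [0.6, 0, 0.001, 0, 0, 0, 0], [0.6, 0, 0, 0, 0, 0, 0]])

```text
time_s: 11.17
ee_pos: [0.5596, 0.0846, 0.1748]
ee_rot: [-0.686, -0.171, 0.171, 0.686]
ft_force: [-4.3, -1.0, 6.4]
width: 0.0598
```

Run:
```python
from h import *
stat()
```

```text
11.17 [0.5596 0.0846 0.1748] F [-4.3 -1.   6.4] T [-0.2   0.84 -0.03] w 0.0598 tz 117.9 down [ 0.  0. -1.] [-0.39  0.36  0.16  1.89 -0.07  0.9   1.86]
```

arm_command(increments=[[0.6, 0, 0, 0, 0, 0.025, 0], [0.6, 0, 0.0005, 0, 0, 0.025, 0], [0.6, 0, 0.0005, 0, 0, 0.025, 0], [0.6, 0, 0, 0, 0, 0, 0]])

```text
time_s: 11.5
ee_pos: [0.5596, 0.0843, 0.1742]
ee_rot: [-0.692, -0.145, 0.144, 0.692]
ft_force: [-5.2, -2.1, 9.3]
width: 0.0596
```

Run:
```python
from h import *
stat()
```

```text
11.5 [0.5596 0.0843 0.1742] F [-5.2 -2.1  9.3] T [-0.35  1.2   0.05] w 0.0596 tz 113.6 down [ 0.  0. -1.] [-0.4   0.36  0.17  1.89 -0.08  0.9   1.8 ]
```

arm_command(increments=[[0.6, -0.0007, 0, 0, 0, 0.025, 0], [0.6, 0, 0, 0, 0, 0.025, 0], [0.6, 0, 0, 0, 0, 0.02, 0], [0.6, 0, 0, 0, 0, 0, 0]])

```text
time_s: 11.83
ee_pos: [0.5586, 0.0843, 0.1739]
ee_rot: [-0.697, -0.12, 0.12, 0.697]
ft_force: [-5.4, -0.8, 7.2]
width: 0.0595
```

Run:
```python
from h import *
stat()
```

```text
11.83 [0.5586 0.0843 0.1739] F [-5.4 -0.8  7.2] T [-0.14  1.19  0.16] w 0.0595 tz 109.6 down [-0.  0. -1.] [-0.41  0.36  0.19  1.89 -0.09  0.9   1.73]
```

Run:
```python
from h import *
s=snap('wrist','w16')
g=np.clip(s['image'][140:310,150:360].astype(float)*1.3,0,255).astype(np.uint8)
cv2.imwrite('pics/w16f.png',cv2.resize(g,None,fx=3.5,fy=3.5,interpolation=cv2.INTER_CUBIC))
```

```text
(no output)
```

View pics/w16f.png

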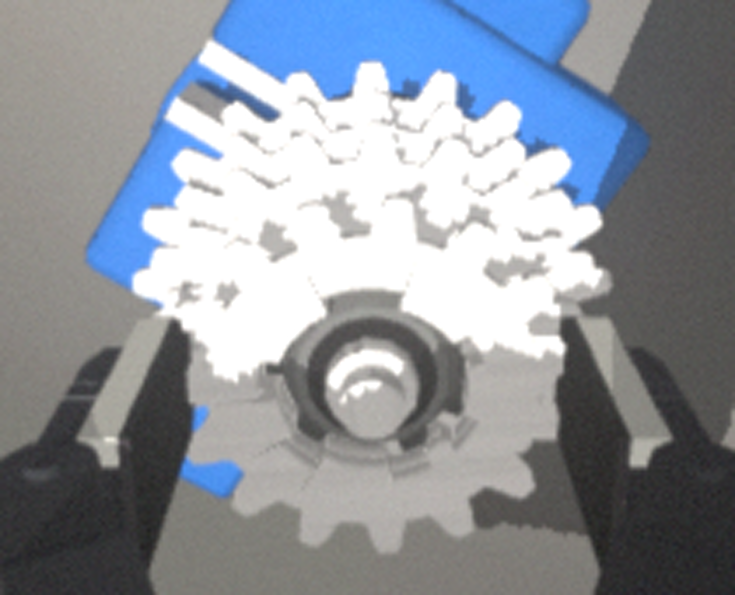

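arm_command(increments=[[0.6, -0.0008, 0, 0, 0, 0.0, 0], [0.6, 0, 0.0005, 0, 0, 0.02, 0], [0.6, 0, 0, 0, 0, 0.02, 0], [0.6, 0, 0, 0, 0, 0, 0]])

```text
time_s: 12.22
ee_pos: [0.5572, 0.084, 0.1725]
ee_rot: [-0.699, -0.106, 0.107, 0.699]
ft_force: [-5.8, -0.9, 4.7]
width: 0.0593
```

Run:
```python
from h import *
stat()
```

```text
12.22 [0.5572 0.084  0.1725] F [-5.8 -0.9  4.7] T [-0.14  1.18  0.31] w 0.0593 tz 107.3 down [-0.002 -0.    -1.   ] [-0.42  0.36  0.2   1.89 -0.09  0.89  1.7 ]
```

arm_command(increments=[[0.6, -0.0008, 0.001, 0, 0, -0.01, 0], [0.6, 0, 0.001, 0, 0, 0, 0], [0.6, 0, 0, 0, 0, 0, 0]])

```text
time_s: 12.47
ee_pos: [0.557, 0.0839, 0.1709]
ee_rot: [-0.698, -0.11, 0.11, 0.699]
ft_force: [-4.6, -0.6, 6.2]
width: 0.0596
```

Run:
```python
from h import *
stat()
```

```text
12.47 [0.557  0.0839 0.1709] F [-4.6 -0.6  6.2] T [-0.08  1.1   0.26] w 0.0596 tz 107.9 down [-0.001  0.    -1.   ] [-0.42  0.36  0.19  1.9  -0.09  0.89  1.71]
```

arm_command(increments=[[0.6, -0.0005, 0.0015, 0, 0, -0.01, 0], [0.6, 0, 0.0015, 0, 0, 0, 0], [0.6, 0, 0.001, 0, 0, 0, 0], [0.6, 0, 0, 0, 0, 0, 0]])

```text
time_s: 12.8
ee_pos: [0.5569, 0.0837, 0.1663]
ee_rot: [-0.698, -0.114, 0.114, 0.698]
ft_force: [-3.7, -0.0, 4.3]
width: 0.0597
```

Run:
```python
from h import *
stat()
```

```text
12.8 [0.5569 0.0837 0.1663] F [-3.7 -0.   4.3] T [-0.03  0.77  0.19] w 0.0597 tz 108.5 down [ 0.  0. -1.] [-0.41  0.37  0.19  1.9  -0.09  0.88  1.72]
```

Sliding on freely. Pushing home.

arm_command(increments=[[0.6, -0.0003, 0.0015, 0, 0, -0.01, 0], [0.6, 0, 0.0015, 0, 0, 0, 0], [0.6, 0, 0.001, 0, 0, 0, 0], [0.6, 0, 0.001, 0, 0, 0, 0], [0.6, 0, 0, 0, 0, 0, 0]])

```text
time_s: 13.22
ee_pos: [0.557, 0.0838, 0.1624]
ee_rot: [-0.697, -0.118, 0.117, 0.698]
ft_force: [-6.2, -0.9, 13.4]
width: 0.0597
```

Run:
```python
from h import *
stat(); s=snap('wrist','w17')
cv2.imwrite('pics/w17f.png',cv2.resize(s['image'][140:310,150:360],None,fx=3.5,fy=3.5,interpolation=cv2.INTER_CUBIC))
```

```text
13.22 [0.557  0.0838 0.1624] F [-6.2 -0.9 13.4] T [-0.04  1.31  0.15] w 0.0597 tz 109.1 down [ 0.001  0.001 -1.   ] [-0.41  0.37  0.19  1.9  -0.09  0.87  1.73]
```

View pics/w17f.png

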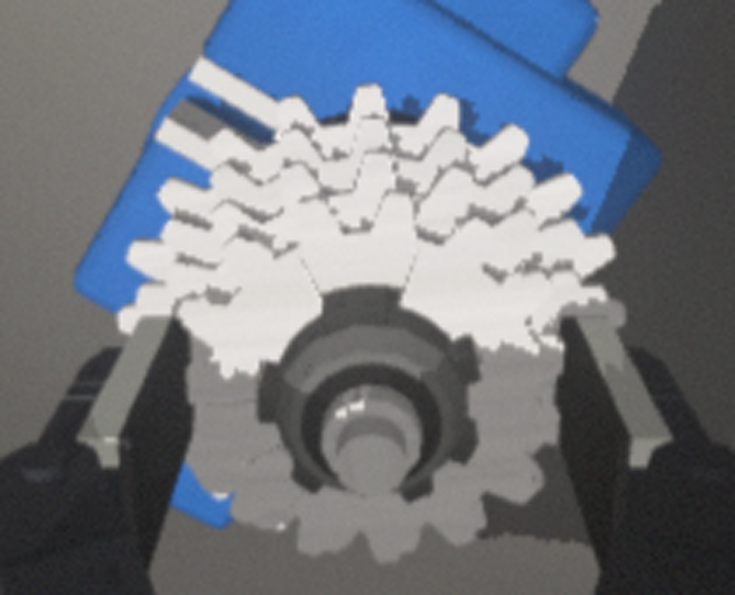

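The picture shows the splines filling all the notches, with the wide one at the top at about (253,226) in the full frame. I'll press once more, release, and back up.

arm_command(increments=[[0.6, 0, 0.001, 0, 0, 0, 0], [0.6, 0, 0.001, 0, 0, 0, 0], [0.6, 0, 0, 0, 0, 0, 0]])

```text
time_s: 13.52
ee_pos: [0.5572, 0.0838, 0.162]
ee_rot: [-0.697, -0.118, 0.117, 0.698]
ft_force: [-10.5, -1.1, 25.6]
width: 0.0593
```

Run:
```python
from h import *
stat()
```

```text
13.52 [0.5572 0.0838 0.162 ] F [-10.5  -1.1  25.6] T [-0.09  2.35  0.24] w 0.0593 tz 109.1 down [ 0.001  0.001 -1.   ] [-0.41  0.37  0.19  1.91 -0.09  0.87  1.73]
```

arm_command(increments=[[0.6, 0, -0.002, 0, 0, 0, 0], [1, 0, 0, 0, 0, 0, 0], [1, 0, 0, 0, 0, 0, 0], [1, 0, 0, 0, 0, 0, 0], [1, 0, 0, 0, 0, 0, 0], [1, 0, -0.005, 0, 0, 0, 0], [1, 0, -0.01, 0, 0, 0, 0], [1, 0, -0.015, 0, 0, 0, 0], [1, 0.01, -0.02, 0, 0, 0, 0], [1, 0.01, 0, 0, 0, 0, 0], [1, 0.01, 0, 0, 0, 0, 0]])

```text
time_s: 14.43
ee_pos: [0.5866, 0.0938, 0.2133]
ee_rot: [-0.697, -0.119, 0.116, 0.698]
ft_force: [-0.6, -0.8, 0.6]
width: 0.0851
```

Run:
```python
from h import *
stat(); s=snap('wrist','w18')
cv2.imwrite('pics/w18f.png',cv2.resize(s['image'][100:250,150:360],None,fx=3.8,fy=3.8,interpolation=cv2.INTER_CUBIC))
```

```text
14.43 [0.5866 0.0938 0.2133] F [-0.6 -0.8  0.6] T [ 0.02 -0.07 -0.01] w 0.0851 tz 109.1 down [ 0.004  0.001 -1.   ] [-0.42  0.36  0.2   1.79 -0.08  1.    1.72]
```

View pics/w18f.png

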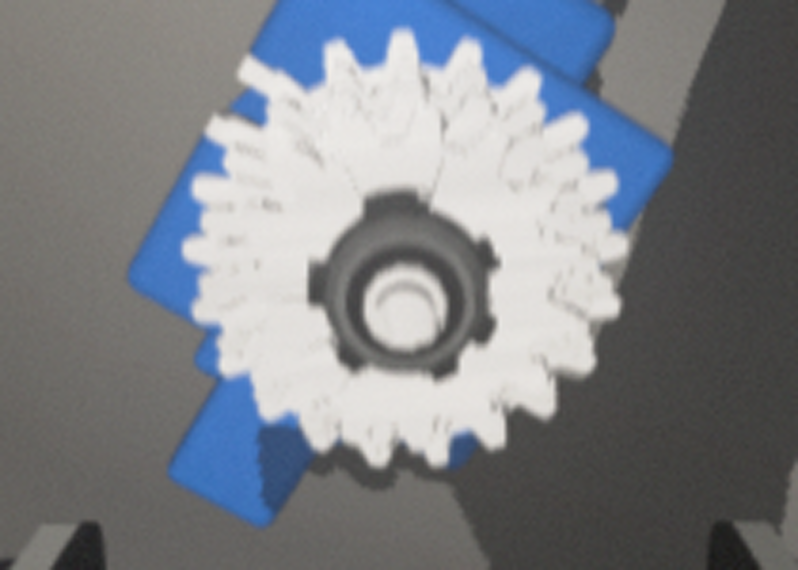

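The larger cog is seated and flush, with its bore centre at about (256,178). Next I'll work out the smaller cog from views already taken and recheck the hub centre.

Run:
```python
from h import *
s=load('w18'); print('hub',onz(s,256.1,181.1,.187).round(4))
for f,c,r in (('w3',(365,203),34),('w4',(398,222),42)):
    s=load(f); t,o,h,m=cog(s,c,r,.007,0,0,122 if f=='w3' else 122)
    c0,rr,ph=fitcog(o,13,.029); print(f,c0.round(4),rr.round(4),[round((ph+180/13+360/13*k+180)%360-180,1) for k in range(13)])
    if h is not None:
        d=h-c0; a=np.degrees(np.arctan2(d[:,1],d[:,0]))%360; q=np.hypot(*d.T)
        print([(b,round(float(q[(a>=b)&(a<b+6)].max()*1e3),1)) for b in range(0,360,6) if ((a>=b)&(a<b+6)).any()])
```

```text
hub [0.5599 0.0847 0.187 ]
w3 [ 0.4748 -0.1601] 0.0283 [np.float64(20.0), np.float64(47.7), np.float64(75.4), np.float64(103.1), np.float64(130.8), np.float64(158.5), np.float64(-173.8), np.float64(-146.1), np.float64(-118.4), np.float64(-90.7), np.float64(-63.1), np.float64(-35.4), np.float64(-7.7)]
[(0, 19.0), (6, 15.6), (12, 14.6), (18, 15.0), (24, 14.8), (30, 17.1), (36, 16.8), (42, 16.5), (48, 16.5), (54, 16.5), (60, 16.7), (66, 17.6), (72, 18.2), (78, 17.8), (84, 17.2), (90, 17.0), (96, 16.9), (102, 15.9), (108, 15.1), (114, 15.4), (120, 17.7), (126, 18.3), (132, 18.8), (138, 18.8), (144, 17.5), (150, 16.9), (156, 15.6), (162, 15.2), (168, 16.0), (174, 15.9), (180, 15.9), (186, 16.1), (192, 17.8), (198, 18.2), (204, 17.9), (210, 18.1), (216, 17.7), (222, 17.5), (228, 17.5), (234, 17.5), (240, 15.4), (246, 14.9), (252, 15.4), (258, 15.0), (264, 15.6), (270, 15.5), (276, 16.7), (282, 18.1), (288, 18.4), (294, 18.8), (300, 18.7), (306, 18.4), (312, 16.7), (318, 16.0), (324, 16.3), (330, 16.8), (336, 18.6), (342, 18.3), (348, 19.1), (354, 19.0)]
w4 [ 0.4748 -0.1602] 0.0283 [np.floa
[... 300 characters left out ...]
0, 15.4), (36, 15.0), (42, 14.5), (48, 15.1), (54, 15.1), (60, 14.6), (66, 17.9), (72, 18.3), (78, 16.0), (84, 15.5), (90, 15.8), (96, 15.8), (102, 15.1), (108, 14.4), (114, 14.1), (120, 18.1), (126, 18.5), (132, 18.2), (138, 17.1), (144, 17.2), (150, 14.3), (156, 14.7), (162, 14.1), (168, 13.8), (174, 14.5), (180, 14.4), (186, 13.7), (192, 16.9), (198, 17.1), (204, 17.3), (210, 16.9), (216, 17.0), (222, 17.3), (228, 17.8), (234, 17.8), (240, 15.4), (246, 15.5), (252, 15.2), (258, 15.6), (264, 15.8), (270, 15.6), (276, 17.2), (282, 19.0), (288, 19.2), (294, 18.9), (300, 18.5), (306, 18.6), (312, 16.1), (318, 16.2), (324, 15.9), (330, 16.3), (336, 17.6), (342, 17.3), (348, 18.5), (354, 19.4)]
```

Smaller cog: centre (0.4748, −0.1601), notch at −146.4°, tooth gap at −91°. So I want the jaw axis at 89°.

arm_command(increments=[[1, 0, -0.005, 0, 0, 0.117, 0], [1, 0, 0, 0, 0, 0.117, 0], [1, 0, 0, 0, 0, 0.117, 0], [1, -0.013, 0, -0.032, 0, 0, 0], [1, -0.013, 0, -0.032, 0, 0, 0], [1, -0.013, 0, -0.032, 0, 0, 0], [1, -0.013, 0.02, -0.032, 0, 0, 0], [1, -0.013, 0.03, -0.032, 0, 0, 0], [1, -0.013, 0.03, -0.032, 0, 0, 0], [1, -0.013, 0.03, -0.032, 0, 0, 0], [1, -0.013, 0.025, -0.032, 0, 0, 0], [0.88, 0, 0, 0, 0, 0, 0], [0.82, 0, 0, 0, 0, 0, 0]])

```text
time_s: 15.57
ee_pos: [0.4776, -0.1533, 0.088]
ee_rot: [0.707, -0.01, 0.006, -0.707]
ft_force: [0.8, 0.7, -0.1]
width: 0.0703
```

Run:
```python
from h import *
stat(); s=snap('wrist','w19')
```

```text
15.57 [ 0.4776 -0.1533  0.088 ] F [ 0.8  0.7 -0.1] T [ 0.02 -0.1  -0.04] w 0.0703 tz 88.7 down [-0.005 -0.    -1.   ] [-0.07  0.41  0.31  2.1  -0.2   0.67  1.92]
```

View pics/w19.png

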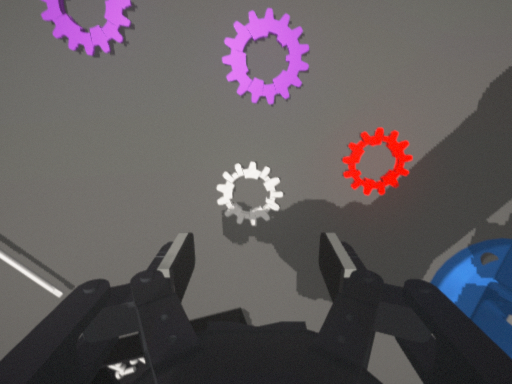

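Run:
```python
from h import *
st,M=stat()
s=load('w19'); t,o,h,m=cog(s,(250,193),42,.007,0,0,122); c0,rr,ph=fitcog(o,13,.029); print(c0,rr,[round((ph+180/13+360/13*k+180)%360-180,1) for k in range(13)])
d=np.array([*c0,-0.001])-np.array(st['ee_pos']); print('tool delta',(M.T@d).round(4))
cv2.imwrite('pics/w19f.png',cv2.resize(s['image'][150:240,205:305],None,fx=6,fy=6,interpolation=cv2.INTER_CUBIC))
```

```text
15.62 [ 0.4796 -0.1518  0.0891] F [-0.5  0.6  0.4] T [-0.   -0.05 -0.02] w 0.0698 tz 88.9 down [-0.002  0.    -1.   ] [-0.07  0.41  0.31  2.1  -0.2   0.67  1.92]
[ 0.47547788 -0.15931371] 0.028670480581543936 [np.float64(20.2), np.float64(47.8), np.float64(75.5), np.float64(103.2), np.float64(130.9), np.float64(158.6), np.float64(-173.7), np.float64(-146.0), np.float64(-118.3), np.float64(-90.6), np.float64(-62.9), np.float64(-35.2), np.float64(-7.5)]
tool delta [-0.0038  0.0901 -0.0076]
```

View pics/w19f.png

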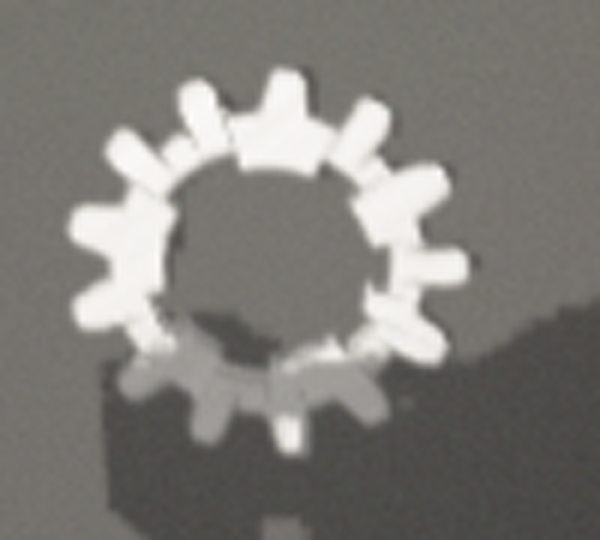

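arm_command(increments=[[0.82, -0.004, 0.02, -0.008, 0, 0, 0], [0.82, 0, 0.03, 0, 0, 0, 0], [0.82, 0, 0.02, 0, 0, 0, 0], [0.82, 0, 0, 0, 0, 0, 0], [0.82, 0, 0, 0, 0, 0, 0], [0.82, 0, 0, 0, 0, 0, 0]])

```text
time_s: 16.12
ee_pos: [0.4777, -0.1588, 0.0211]
ee_rot: [0.707, -0.005, 0.006, -0.707]
ft_force: [-0.0, 0.2, 0.7]
width: 0.0701
```

Run:
```python
from h import *
stat(); s=snap('wrist','w20'); st,M=stat()
t,o,h,m=cog(s,(254,230),55,.007,0,0,125); c0,rr,ph=fitcog(o,13,.029); print(c0,rr,[round((ph+180/13+360/13*k+180)%360-180,1) for k in range(13)])
d=np.array([*c0,-0.001])-np.array(st['ee_pos']); print('tool delta',(M.T@d).round(4))
cv2.imwrite('pics/w20f.png',cv2.resize(s['image'][160:310,150:360],None,fx=3.8,fy=3.8,interpolation=cv2.INTER_CUBIC))
```

```text
16.12 [ 0.4777 -0.1588  0.0211] F [-0.   0.2  0.7] T [-0.03 -0.02  0.04] w 0.0701 tz 89.1 down [ 0.002 -0.    -1.   ] [-0.01  0.53  0.25  2.13 -0.26  0.51  2.  ]
16.17 [ 0.4778 -0.159   0.0214] F [ 0.3 -0.3  0. ] T [ 0.   -0.02  0.02] w 0.0698 tz 89.0 down [ 0.003 -0.    -1.   ] [-0.01  0.53  0.25  2.13 -0.26  0.51  2.  ]
[ 0.4748478  -0.15977351] 0.028318247617338598 [np.float64(20.0), np.float64(47.7), np.float64(75.4), np.float64(103.1), np.float64(130.8), np.float64(158.5), np.float64(-173.8), np.float64(-146.1), np.float64(-118.4), np.float64(-90.7), np.float64(-63.0), np.float64(-35.4), np.float64(-7.7)]
tool delta [-0.003   0.0224 -0.0008]
```

View pics/w20f.png

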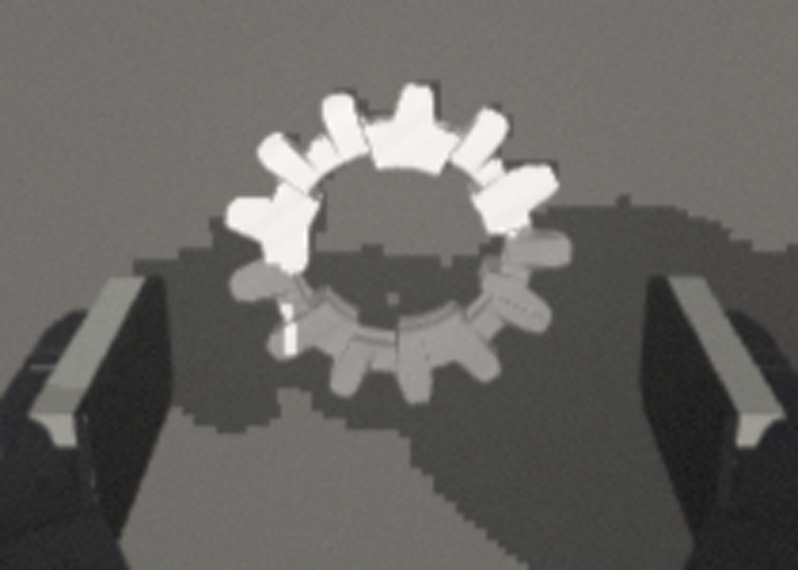

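arm_command(increments=[[0.82, -0.003, 0.01, -0.001, 0, 0, 0], [0.82, 0, 0.0125, 0, 0, 0, 0], [0.82, 0, 0, 0, 0, 0, 0], [0.82, 0, 0, 0, 0, 0, 0], [0.82, 0, 0, 0, 0, 0, 0]])

```text
time_s: 16.58
ee_pos: [0.4735, -0.1605, -0.0021]
ee_rot: [0.707, -0.006, 0.007, -0.707]
ft_force: [-0.0, -0.7, 0.7]
width: 0.0697
```

Run:
```python
from h import *
s=snap('wrist','w21'); st,M=stat()
t,o,h,m=cog(s,(254,247),58,.007,0,0,135); c0,rr,ph=fitcog(o,13,.029); print(c0,rr,[round((ph+180/13+360/13*k+180)%360-180,1) for k in range(13)])
d=np.array([*c0,-0.001])-np.array(st['ee_pos']); print('tool delta',(M.T@d).round(4))
cv2.imwrite('pics/w21f.png',cv2.resize(s['image'][160:310,150:360],None,fx=3.8,fy=3.8,interpolation=cv2.INTER_CUBIC))
```

```text
16.63 [ 0.4736 -0.1605 -0.002 ] F [-0.5  0.6 -0.5] T [-0.03 -0.   -0.01] w 0.07 tz 89.0 down [ 0.001 -0.    -1.   ] [ 0.02  0.57  0.23  2.14 -0.28  0.46  2.02]
[ 0.4749874  -0.15981792] 0.02824424680632874 [np.float64(20.1), np.float64(47.8), np.float64(75.4), np.float64(103.1), np.float64(130.8), np.float64(158.5), np.float64(-173.8), np.float64(-146.1), np.float64(-118.4), np.float64(-90.7), np.float64(-63.0), np.float64(-35.3), np.float64(-7.6)]
tool delta [ 0.0014 -0.001   0.0007]
```

View pics/w21f.png

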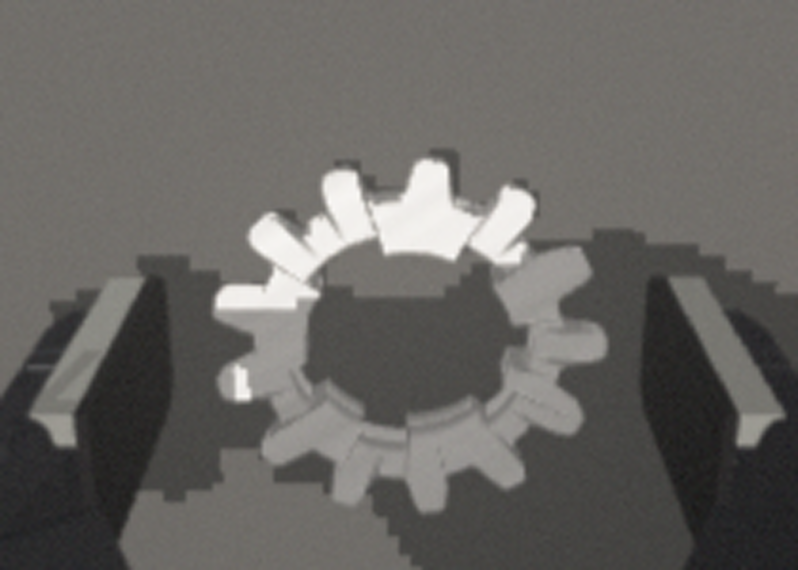

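Centred between the pads, tool 1.4 mm short in x. I'll correct that and close.

arm_command(increments=[[0.82, 0.0014, -0.0005, 0.0005, 0, 0, 0], [0.82, 0, 0, 0, 0, 0, 0], [0.82, 0, 0, 0, 0, 0, 0], [0.5, 0, 0, 0, 0, 0, 0], [0.5, 0, 0, 0, 0, 0, 0], [0.5, 0, 0, 0, 0, 0, 0], [0.5, 0, 0, 0, 0, 0, 0], [0.5, 0, 0, 0, 0, 0, 0]], squeeze=40)

```text
time_s: 17.3
ee_pos: [0.4748, -0.1606, -0.0011]
ee_rot: [0.707, -0.006, 0.007, -0.707]
ft_force: [-2.7, -0.2, 12.8]
width: 0.0522
```

Run:
```python
from h import *
s=snap('wrist','w22'); st,M=stat()
cv2.imwrite('pics/w22f.png',cv2.resize(s['image'][160:310,150:360],None,fx=3.8,fy=3.8,interpolation=cv2.INTER_CUBIC))
```

```text
17.35 [ 0.4748 -0.1606 -0.0011] F [-3.1 -0.7 12.5] T [-0.19  0.66  0.02] w 0.0522 tz 88.9 down [ 0.001 -0.    -1.   ] [ 0.02  0.57  0.23  2.13 -0.28  0.47  2.01]
```

View pics/w22f.png

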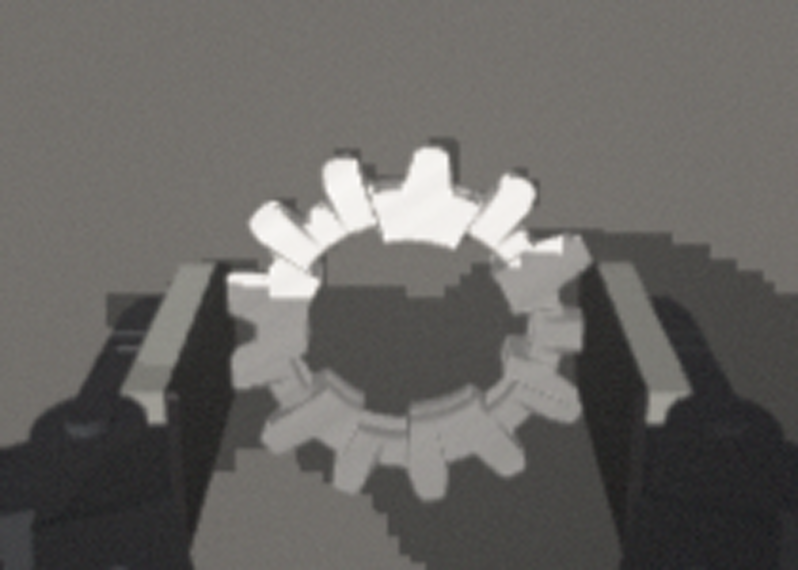

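arm_command(increments=[[0.5, 0, -0.005, 0, 0, 0, 0], [0.5, 0, -0.02, 0, 0, 0, 0], [0.5, 0, -0.03, 0, 0, 0, 0], [0.5, 0, -0.03, 0, 0, 0, 0], [0.5, 0, -0.03, 0, 0, 0, 0], [0.5, 0.01, -0.025, 0.03, 0, 0, 0], [0.5, 0.01, -0.025, 0.03, 0, 0, 0], [0.5, 0.01, -0.025, 0.03, 0, 0, 0], [0.5, 0.01, -0.02, 0.03, 0, 0, 0], [0.5, 0.01, -0.015, 0.03, 0, 0, 0], [0.5, 0.01, 0, 0.03, 0, 0, 0], [0.5, 0.01, 0, 0.03, 0, 0, 0], [0.5, 0.01, 0, 0.03, 0, 0, 0], [0.5, 0, 0, 0.007, 0, 0.05, 0], [0.5, 0, 0, 0, 0, 0, 0], [0.5, 0, 0, 0, 0, 0, 0]])

```text
time_s: 18.68
ee_pos: [0.5585, 0.0853, 0.2226]
ee_rot: [0.707, -0.024, 0.023, -0.706]
ft_force: [0.3, -0.5, -0.6]
width: 0.0515
```

Run:
```python
from h import *
s=snap('wrist','w23'); st,M=stat()
d=np.array([.5593,.0845,.19])-np.array(st['ee_pos']); print('tool delta',(M.T@d).round(4))
cv2.imwrite('pics/w23f.png',cv2.resize(s['image'][140:310,150:360],None,fx=3.5,fy=3.5,interpolation=cv2.INTER_CUBIC))
```

```text
18.73 [0.5584 0.0842 0.2227] F [ 0.4 -0.6 -1. ] T [-0.03  0.01  0.04] w 0.0516 tz 86.1 down [-0.001 -0.001 -1.   ] [-0.49  0.31  0.28  1.85 -0.1   1.    1.34]
tool delta [0.0009 0.0327 0.0004]
```

View pics/w23f.png

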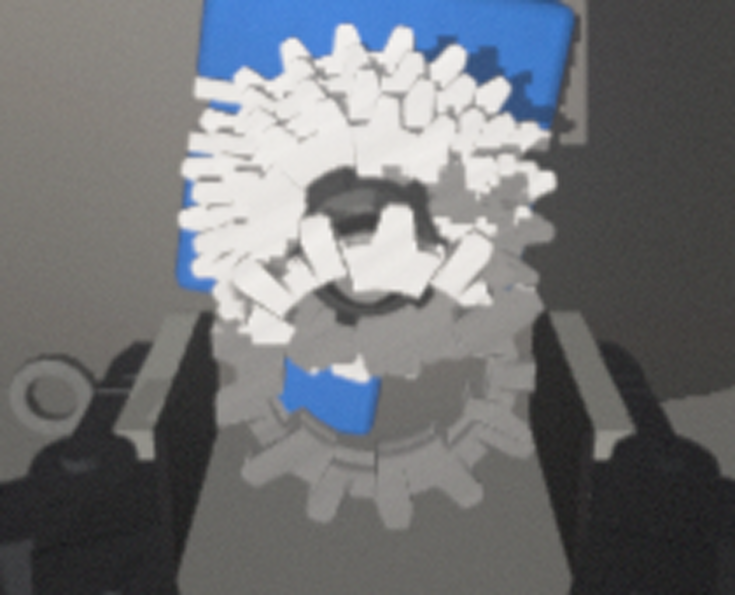

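arm_command(increments=[[0.5, 0.0004, 0.015, 0.0003, 0, 0, 0], [0.5, 0, 0.015, 0, 0, 0, 0], [0.5, 0, 0.01, 0, 0, 0, 0], [0.5, 0, 0.005, 0, 0, 0, 0], [0.5, 0, 0.0025, 0, 0, 0, 0], [0.5, 0, 0, 0, 0, 0, 0]])

```text
time_s: 19.23
ee_pos: [0.5589, 0.0845, 0.175]
ee_rot: [0.707, -0.025, 0.024, -0.706]
ft_force: [-1.3, -1.8, -3.0]
width: 0.0517
```

Run:
```python
from h import *
stat()
```

```text
19.23 [0.5589 0.0845 0.175 ] F [-1.3 -1.8 -3. ] T [-0.45  0.27 -0.03] w 0.0517 tz 86.0 down [-0.001 -0.001 -1.   ] [-0.48  0.37  0.27  1.89 -0.12  0.9   1.36]
```

arm_command(increments=[[0.5, 0, 0.001, 0, 0, 0, 0], [0.5, 0, 0.001, 0, 0, 0.01, 0], [0.5, 0, 0, 0, 0, 0, 0]])

```text
time_s: 19.48
ee_pos: [0.5593, 0.0847, 0.1738]
ee_rot: [0.707, -0.028, 0.028, -0.706]
ft_force: [-1.9, -5.2, 2.4]
width: 0.0518
```

Run:
```python
from h import *
stat()
```

```text
19.48 [0.5593 0.0847 0.1738] F [-1.9 -5.2  2.4] T [-1.05  0.56  0.  ] w 0.0518 tz 85.4 down [-0.    -0.001 -1.   ] [-0.48  0.37  0.27  1.89 -0.12  0.9   1.35]
```

arm_command(increments=[[0.5, -0.0003, 0, -0.0006, 0, 0.02, 0], [0.5, 0, 0.0005, 0, 0, 0.02, 0], [0.5, 0, 0, 0, 0, 0.01, 0], [0.5, 0, 0, 0, 0, 0, 0]])

```text
time_s: 19.82
ee_pos: [0.5592, 0.0847, 0.1732]
ee_rot: [0.706, -0.046, 0.046, -0.705]
ft_force: [-1.5, -5.1, 2.4]
width: 0.0514
```

Run:
```python
from h import *
stat()
```

```text
19.82 [0.5592 0.0847 0.1732] F [-1.5 -5.1  2.4] T [-1.09  0.44  0.06] w 0.0514 tz 82.6 down [ 0.    -0.001 -1.   ] [-0.49  0.37  0.29  1.89 -0.13  0.9   1.3 ]
```

arm_command(increments=[[0.5, 0, 0.001, -0.0006, 0, 0, 0], [0.5, 0, 0.001, 0, 0, 0, 0], [0.5, 0, 0, 0, 0, 0, 0]])

```text
time_s: 20.07
ee_pos: [0.559, 0.0847, 0.1712]
ee_rot: [-0.706, 0.045, -0.045, 0.706]
ft_force: [-2.9, -4.7, 5.2]
width: 0.0515
```

Run:
```python
from h import *
stat(); s=snap('wrist','w24')
cv2.imwrite('pics/w24f.png',cv2.resize(s['image'][140:310,150:360],None,fx=3.5,fy=3.5,interpolation=cv2.INTER_CUBIC))
```

```text
20.07 [0.559  0.0847 0.1712] F [-2.9 -4.7  5.2] T [-0.97  0.76  0.02] w 0.0515 tz 82.6 down [ 0.  0. -1.] [-0.49  0.37  0.28  1.9  -0.13  0.89  1.3 ]
```

View pics/w24f.png

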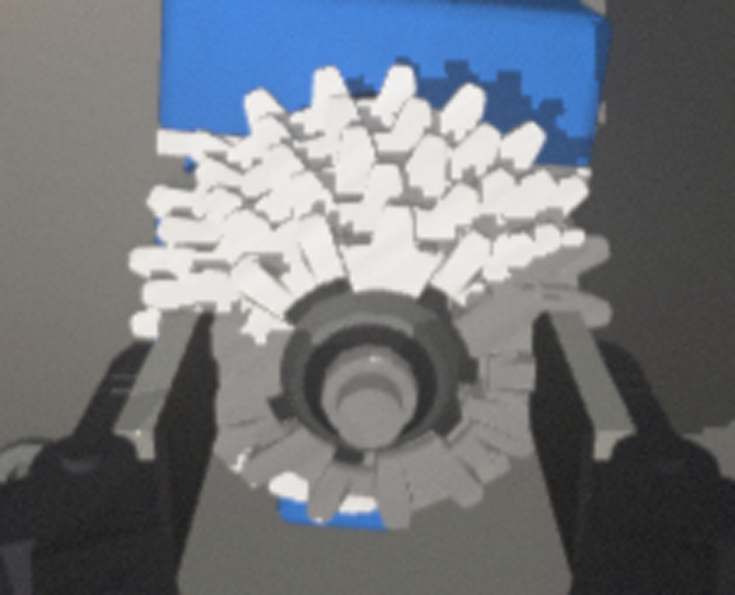

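arm_command(increments=[[0.5, 0, 0.001, 0, 0, 0, 0], [0.5, 0, 0.001, 0, 0, 0, 0], [0.5, 0, 0, 0, 0, 0, 0]])

```text
time_s: 20.37
ee_pos: [0.5592, 0.0847, 0.1707]
ee_rot: [-0.705, 0.045, -0.046, 0.706]
ft_force: [-8.4, -4.4, 18.3]
width: 0.0515
```

Run:
```python
from h import *
stat()
```

```text
20.37 [0.5592 0.0847 0.1707] F [-8.4 -4.4 18.3] T [-1.2   1.84  0.  ] w 0.0515 tz 82.6 down [ 0.     0.001 -1.   ] [-0.49  0.37  0.28  1.9  -0.13  0.89  1.31]
```

arm_command(increments=[[0.5, 0, 0.001, 0, 0, 0, 0], [0.5, 0, 0, 0, 0, 0, 0], [0.5, 0, -0.003, 0, 0, 0, 0], [1, 0, 0, 0, 0, 0, 0], [1, 0, 0, 0, 0, 0, 0], [1, 0, 0, 0, 0, 0, 0], [1, 0, 0, 0, 0, 0, 0], [1, 0, -0.005, 0, 0, 0, 0], [1, 0, -0.01, 0, 0, 0, 0], [1, 0, -0.015, 0, 0, 0, 0], [1, 0.01, -0.015, 0, 0, 0, 0], [1, 0.01, -0.005, 0, 0, 0, 0], [1, 0.01, 0, 0, 0, 0, 0]])

```text
time_s: 21.45
ee_pos: [0.5905, 0.0812, 0.2236]
ee_rot: [-0.705, 0.044, -0.047, 0.706]
ft_force: [0.0, -0.4, 0.1]
width: 0.0853
```

Run:
```python
from h import *
stat(); s=snap('wrist','w25')
cv2.imwrite('pics/w25f.png',cv2.resize(s['image'][100:250,150:360],None,fx=3.8,fy=3.8,interpolation=cv2.INTER_CUBIC))
```

```text
21.45 [0.5905 0.0812 0.2236] F [ 0.  -0.4  0.1] T [-0.03 -0.02  0.  ] w 0.0853 tz 82.7 down [ 0.004  0.001 -1.   ] [-0.48  0.36  0.3   1.78 -0.12  1.02  1.32]
```

View pics/w25f.png

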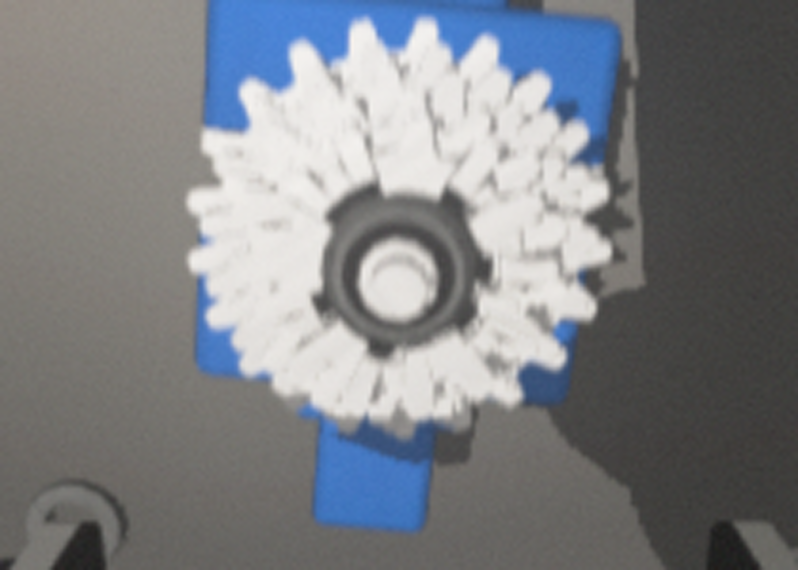

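The wrist view shows the smaller cog on, splines in all the notches, bore centred at about (255,171). I'll back away and check from the fixed cameras.

arm_command(increments=[[1, 0, -0.03, 0, 0, 0, 0], [1, 0, -0.03, 0.02, 0, 0, 0], [1, 0, -0.02, 0.03, 0, 0, 0], [1, 0, 0, 0.03, 0, 0, 0], [1, 0, 0, 0.03, 0, 0, 0], [1, 0, 0, 0.03, 0, 0, 0], [1, 0, 0, 0.03, 0, 0, 0], [1, 0, 0, 0, 0, 0, 0], [1, 0, 0, 0, 0, 0, 0]])

```text
time_s: 22.25
ee_pos: [0.6094, 0.2521, 0.2996]
ee_rot: [0.706, -0.044, 0.043, -0.706]
ft_force: [0.6, 0.0, -0.8]
width: 0.0855
```

Run:
```python
from h import *
stat(); a=snap('scene','sc26'); b=snap('side','s26')
A=a['image'][150:240,330:420]; B=b['image'][85:175,190:280]
cv2.imwrite('pics/z26.png',cv2.resize(np.hstack([A,B]),None,fx=4.4,fy=4.4,interpolation=cv2.INTER_CUBIC))
cv2.imwrite('pics/sc26b.png',cv2.resize(np.hstack([a['image'],b['image']]),(800,300)))
```

```text
22.25 [0.6094 0.2521 0.2996] F [ 0.6  0.  -0.8] T [-0.01 -0.05  0.05] w 0.0855 tz 82.9 down [-0.002 -0.    -1.   ] [-0.67  0.41  0.26  1.53 -0.11  1.22  1.05]
```

View pics/z26.png

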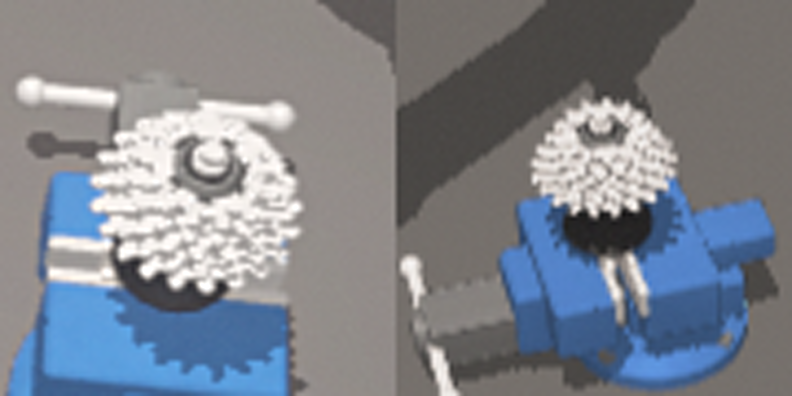

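View pics/sc26b.png

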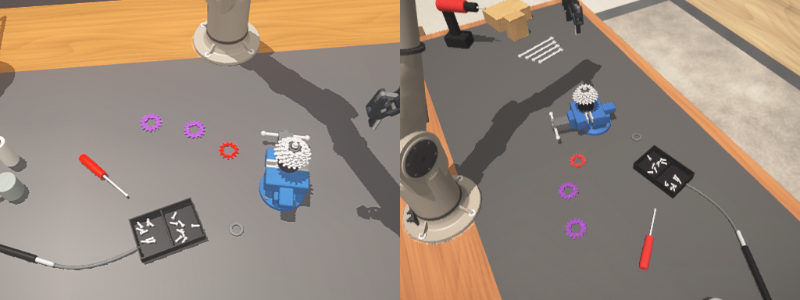

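Both cogs are on and level, the bystanders haven't moved, and the arm is clear. I'll hand in.

```bash
python3 -c "
from bench import ctrl; print(ctrl.hand_in())"
```

```text
the job is handed in; nothing more can be done
None
```

Both cogs are on the freehub, the larger first and the smaller on top. I pushed each home, let go, and handed the job in at about 22 s of the 67 s allowed, with the arm well clear.

- **Larger cog:** it dropped on after a clockwise search of about 10°. It stopped hard with the tool at z = 0.1620–0.1624 m (0.1622 expected for fully home) under a 26 N push.
- **Smaller cog:** it went on near the predicted angle after about 3° of clockwise turning. It stopped hard at z = 0.1707 m (0.1709 expected) under 18 N, plus one further 1 mm push whose force I didn't read.
- **Last checks:** the wrist view shows the splines filling all the notches. In the scene and side views the stack looks level, and the lockring, screwdriver, tray, red cog and purple cogs look unmoved. I judged flatness by eye and from those stop heights, since steel against steel was too faint to measure.

**What went wrong or disagreed:**
- The first two closings on the larger cog pressed the fingertips on the bench. The wrist force reached about 61 N (limit 120 N), so I reopened and gripped it higher; the cog shifted about 2 mm.
- Triangulating the larger cog's height from two wrist views gave 16 mm. The scene and side views gave 2.5 mm, and I relied on those plus the fit of the tooth circle.
- Scene and side triangulation of the hub had a 7 mm residual, so I used the wrist-camera position instead.
- While gripping, the reported width read 5–6 mm below the stated tooth distance.
- A sideways force of 4–10 N showed on the tool while pressing and was gone after release.

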